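Pack the fitter's kit into the push-to-open service case

ROBOT

A 6-joint arm with a two-finger parallel gripper is mounted at the origin on a cart in front of the work surface, level with it; the furniture and walls round the work are solid. World frame = base frame: x ahead of the robot, y to its left, z up, the work surface at z = 0. Lengths are in m, angles in rad, forces in N, time in s.
With the tool pointing down it reaches from about 0.425 to 0.95 m from the base axis. Payload 3.5 kg.
Tool frame: the origin (TCP) lies on the centre line of the jaws, within the pads' length; the fingertips stand 17 mm ahead of it and the grasp point (between the pads) lies 2 mm behind it; z points along the fingers, y is the line along which they close (so a half turn about z gives the same grasp; the last joint's range is limited). The gripper opens to 85 mm and grips with 20 to 120 N. Pads are 22 mm wide; open, the fingers measure 114 mm over their backs; the gripper's body (76 mm by 85 mm) begins 54 mm behind the grasp point. The pads swing forward as they close: fully open they stand 13 mm farther back than shut.
Start: joints at [1.067, 0.286, 1.577, -0, 1.279, -0.15], TCP at [0.234, 0.633, 0.248] pointing down, gripper open.
Joint ranges: [-2.77, 2.77], [-0.9, 2.22], [0.21, 2.48], [-1.53, 4.67], [0.24, 2.81], [-2.84, 2.84]. Speed limits (rad/s): [2.79, 2.79, 3.14, 3.14, 3.14, 3.14].

INTERFACE

Orientations are given as a unit quaternion [x, y, z, w].
In Python, from plant import ctrl gives the robot as it stands. The module is installed in compiled form; this text tells all that it offers.
- The arm moves only by the tool drive_tool, never from a script. Its argument "moves" is a list of rows, each a list of 3 entries, a list of its own where there are three numbers: the turn, a rotation vector about the tool's x, y, z in rad, then the shift along the tool's x, y, z in m, then the finger opening in m, from 0 to 0.0854. A call has 1 to 5 rows; each row shifts and turns the commanded pose from where the row before left it, along the tool's axes as they then stand; what a row does not reach is not made up. A row lasts 1/8 s, in which the tool goes at most 62.5 mm and 10.7 degrees, less where a joint would pass 70% of its speed; a pose out of reach is approached as far as the arm can. A call with a gripper value outside its range is refused whole. The fingers move at their own pace and stop on an object; "grip_force" is the grip in N (left out, the last holds). Time passes only in rows, so rows that do not move let the fingers close. It gives the time, the measured TCP pose, the force, the opening and the grip force at its end, in the units of the state.
- ctrl.get_state(): the state, without advancing time (a new reading comes with each control period).
- ctrl.read_camera(name): name is "scene" or "top" or "wrist"; returns a dict with "image" (384x512x3 uint8, red, green, blue), "fx", "fy", "cx", "cy" (pixels), "dist" ([k1, k2, p1, p2, k3] as OpenCV has them; the pictures are not rectified), "R" (3x3) and "t" (3): a world point X has camera coordinates R X + t. Camera axes: x right, y down, z forward; pixel columns grow to the right and rows downward; lengths in m; the calibration is good to about 2 mm. A picture is of the moment at which its call begins. There is no depth.
- ctrl.sign_off(): hands the job in; it is judged then, once.
The state is a dict: "time": time; "qpos": joint angles; "dq": joint speeds; "joint_efforts": joint torques, N m; "eef_pos": TCP position; "tcp_rot": TCP orientation; "contact_force": force on the tool from outside, world axes, zero at the start; "wrist_torque": the same for the moment, N m; "opening": opening from 0.0 (shut) to 1.0 (fully open); "finger_force": force on a finger pad.
Only numpy, scipy, OpenCV 4.12 (cv2) and the standard library are available. Lean on these libraries where they do the work, as an engineer would, in place of code of your own. Each camera call takes 0.05 s, during which the arm holds its last target. There are 200 camera calls.

TASK

The plumbing repair is done, so pack the kit into the grey service case: press in the drawer's handleless front and let go so that its push latch releases it, pull the drawer out to its stop, lay every tool from the baking tray in the front tray, and tip all the brass nuts out of the scoop into the trough at the back. Then push the drawer in until its latch holds it shut again, and leave the empty scoop standing level on the worktop; do not disturb the tin or the spice jar.

Things in the scene. Friction and masses are not known exactly. Their poses are not given: they have to be found in the camera images.
- case: Grey sheet-steel service case on the worktop, fixed: 275 deep x 270 wide x 108 mm high, flat-topped, its whole front being the front of its one drawer, parted from the case by a 9 mm shadow gap. Origin: middle of the shut front's lower edge, on the worktop; x points from its front to its back, y to its left as the robot sees it, z up.
- drawer (a joint): How far the drawer is out, in m: 0 shut and latched; 0.240 at its stop. Push latch: press the handleless front in 5 to 7 mm (about 5 N) and let go, and the drawer springs out to about 0.057 and stays where left (friction about 0.5 N). To shut: push until it stops at about -0.0055 (about 5 N at the end) and let go; it returns to 0 and stays. The next press releases it again.
- drawer_front (a point): Centre of the outer face of the drawer's front, 58 mm above the worktop; moves with the drawer. The front is 270 mm wide, 14 mm thick and spans 8 to 108 mm above the worktop. Axes as the case: the drawer opens to -x.
- drawer_edge (a point): Middle of the top edge of the drawer's front (14 mm thick), 108 mm above the worktop. Once the drawer has sprung out there are 66 mm free between the back of the front and the case, so the edge can be pinched or hooked from above.
- tool_tray (a point): Centre of the floor of the drawer's front tray, 27 mm above the worktop; moves with it, axes as the case. Tray 150 mm (x) by 240 (y); walls above the floor: drawer front at -x 81 mm, sides 48, partition at +x 36 (5 thick). Behind it the trough: x = 80 to 160 mm from this point, 240 wide, same floor, rear and side walls 48 high; clear of the case at the stop. Headroom shut 75 mm.
- scoop: Loose flat-bottomed aluminium hand scoop, 0.14 kg, holding the nuts: pan 120 long, 78 wide, sides 44 mm high at the back, 20 at the open mouth. Origin: underside of the pan; x points from mouth to handle, z up. Floor 3.5 mm thick, rising 4.5 mm over the last 30 mm to the lip. Friction with the nuts about 0.6: they slide out when the mouth is tipped down 40 to 50 degrees.
- scoop_grip (a point): Middle of the scoop's straight black handle, 36 mm above the pan's underside and 112 mm behind its origin: a bar 96 mm long along x, 18 mm wide (y) and 18 mm thick. Axes as the scoop.
- scoop_lip (a point): Middle of the upper edge of the scoop's mouth, 66 mm in front of its origin and 8 mm above the underside; the mouth is 74 mm wide outside. Axes as the scoop.
- nut_1: Brass compression nut, 24 x 28 mm and 16 mm high, 30 g (solid over 11 mm of its height). Origin: centre of its underside. Three to five such nuts lie in the scoop at the start; an absent one reads None.
- nut_2: Brass compression nut, 24 x 28 mm and 16 mm high, 30 g (solid over 11 mm of its height). Origin: centre of its underside. Three to five such nuts lie in the scoop at the start; an absent one reads None.
- nut_3: Brass compression nut, 24 x 28 mm and 16 mm high, 30 g (solid over 11 mm of its height). Origin: centre of its underside. Three to five such nuts lie in the scoop at the start; an absent one reads None.
- nut_4: Brass compression nut, 24 x 28 mm and 16 mm high, 30 g (solid over 11 mm of its height). Origin: centre of its underside. Three to five such nuts lie in the scoop at the start; an absent one reads None.
- nut_5: Brass compression nut, 24 x 28 mm and 16 mm high, 30 g (solid over 11 mm of its height). Origin: centre of its underside. Three to five such nuts lie in the scoop at the start; an absent one reads None.
- spanner_1: Steel adjustable spanner lying flat on the black baking tray, 172 long (its y axis, head at -y), 32 wide (x) at its middle and 42 at the head, 8 mm thick (14 at the worm), 0.21 kg. Origin: its middle, on the underside. May be absent (None).
- spanner_2: Steel adjustable spanner lying flat on the black baking tray, 172 long (its y axis, head at -y), 32 wide (x) at its middle and 42 at the head, 8 mm thick (14 at the worm), 0.21 kg. Origin: its middle, on the underside. May be absent (None).
- tape_measure: Yellow and black pocket tape measure standing on the baking tray, 34 mm wide (x; 30 mm across its flat sides), 67 long (y), 60 high, 0.16 kg. Origin: centre of its underside. Always present.
- pen: White and red pen lying on the baking tray, 145 long (y), 11 wide (x), 9 mm high, 15 g. Origin: its middle, on the underside. May be absent (None).
- oven_tray: Black steel baking tray, fixed on the draining board left of the worktop, on which the tools lie: 361 (its x, towards the robot's left) by 236 mm (its y) over its rims. Origin: under its middle, 3 mm above the worktop level (z = 0.003). Its floor is 4 mm above the origin, 326 by 202 mm, the rims reach 22 mm above the origin.
- tin_small: Small food tin, 75 mm across, 58 mm high, on the worktop left of the case: a bystander, leave it alone. Origin: its underside.
- spice_jar: Spice jar with a dark cap, 44 mm across and 105 mm high, standing right of the case: a bystander, leave it alone. Origin: centre of its underside.

How it is judged:
By the outcome, as a careful person would: the job done as asked, in the order asked, and still so for the second after the job is handed in, with the robot touching nothing.
Of spanner_1, spanner_2, pen only 1 to 3 are there at a start; the rules pass over those that are not, and their reading is None.
Of nut_1, nut_2, nut_3, nut_4, nut_5 only 3 to 5 are there at a start; the rules pass over those that are not, and their reading is None.
At some moment in a run one of tape_measure may be knocked a few centimetres aside while the robot is not near it.
It also fails if it takes over 210 s, if anything falls off the work surface, if the arm or the gripper's body presses on something with over 40 N, if the wrist force passes 120 N, or if a joint passes its speed limit or range.

## Working session

There is one attempt and no reset: what is moved stays moved. The work goes in short steps, Python scripts to look and compute and a tool call to move; the robot and the scene stay as the last step left them, time stands still between calls to the robot, and variables do not carry over. Pictures are saved under pics/ and viewed, at most 14 in all, crops included, and the job is handed in when it is done.

Besides the shell and the picture viewer there is one more tool, called after "Call:" as a command line: name --argument value ..., lists and objects as JSON in quotes. drive_tool: Moves the arm, as the interface text tells. Its arguments: {"type":"object","properties":{"moves":{"type":"array","items":{"type":"array"}},"grip_force":{"type":"number"}},"required":["moves"]}

```bash
mkdir -p pics; cat > h.py <<'E'
import numpy as np,cv2
from plant import ctrl
from scipy.spatial.transform import Rotation as Ro
def cam(n,save=None):
    c=ctrl.read_camera(n)
    if save: cv2.imwrite('pics/'+save,c['image'][:,:,::-1])
    return c
def K(c): return np.array([[c['fx'],0,c['cx']],[0,c['fy'],c['cy']],[0,0,1.]])
def ray(c,uv):
    p=cv2.undistortPoints(np.array(uv,float).reshape(-1,1,2),K(c),np.array(c['dist'],float)).reshape(-1,2)
    R=np.array(c['R']);t=np.array(c['t'])
    return -R.T@t, np.c_[p,np.ones(len(p))]@R
def onz(c,uv,z):
    o,d=ray(c,uv); return o+d*((z-o[2])/d[:,2])[:,None]
def proj(c,X):
    R=np.array(c['R']); return cv2.projectPoints(np.array(X,float).reshape(-1,3),cv2.Rodrigues(R)[0],np.array(c['t'],float),K(c),np.array(c['dist'],float))[0].reshape(-1,2)
E
python3 - <<'E'
from h import *
ims=[]
for n in ("scene","top","wrist"):
    c=cam(n,n+'0.png'); print(n,np.round(-np.array(c['R']).T@c['t'],3),np.round(c['fx']))
s=ctrl.get_state(); print({k:np.round(v,3) for k,v in s.items()})
E
```

```text
scene [-0.175 -0.479  1.027] 395.0
top [ 0.406 -0.045  1.47 ] 382.0
wrist [0.157 0.66  0.372] 313.0
{'time': np.float64(0.15), 'qpos': array([ 1.067,  0.287,  1.578, -0.   ,  1.279, -0.15 ]), 'dq': array([ 0.   , -0.004, -0.002, -0.001,  0.   , -0.   ]), 'joint_efforts': array([ 0.0000e+00, -4.0660e+01, -2.9314e+01, -0.0000e+00,  4.0000e-03,
        0.0000e+00]), 'eef_pos': array([0.234, 0.633, 0.247]), 'tcp_rot': array([ 0.176,  0.984, -0.001, -0.   ]), 'contact_force': array([-0.349, -0.07 , -0.2  ]), 'wrist_torque': array([ 0.02 , -0.009, -0.004]), 'finger_force': np.float64(0.0), 'opening': np.float64(0.999)}
```

View pics/scene0.png

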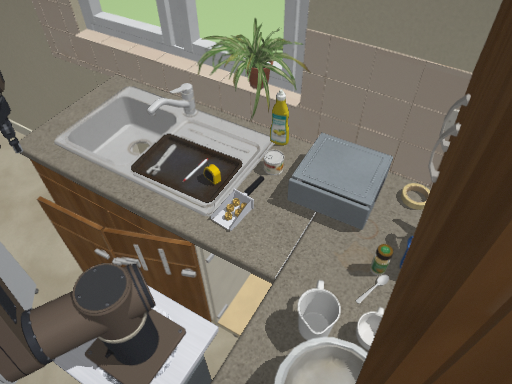

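View pics/top0.png

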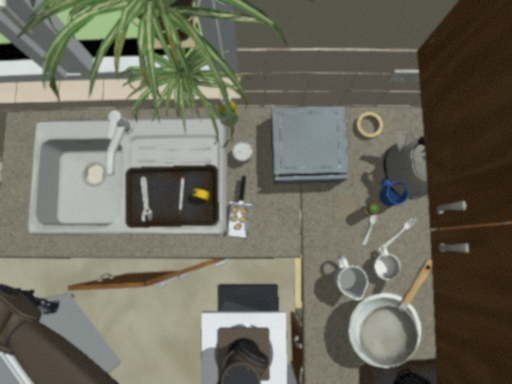

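View pics/wrist0.png

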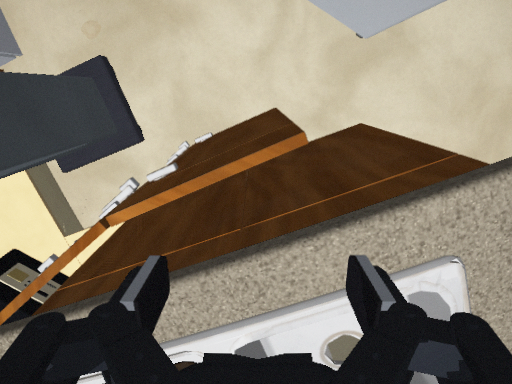

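The pictures show one spanner (px 146,200), the pen (181,193), the tape (201,195), the scoop with its mouth towards the robot (238,215) and the case (310,143). I'll zoom in on the top view.

```bash
python3 - <<'E'
from h import *
im=cv2.imread('pics/top0.png')[95:245,120:360]
cv2.imwrite('pics/topz.png',cv2.resize(im,None,fx=3.3,fy=3.3,interpolation=cv2.INTER_CUBIC))
im=cv2.imread('pics/scene0.png')[120:270,120:400]
cv2.imwrite('pics/scz.png',cv2.resize(im,None,fx=2.85,fy=2.85,interpolation=cv2.INTER_CUBIC))
E
```

```text
(no output)
```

View pics/topz.png

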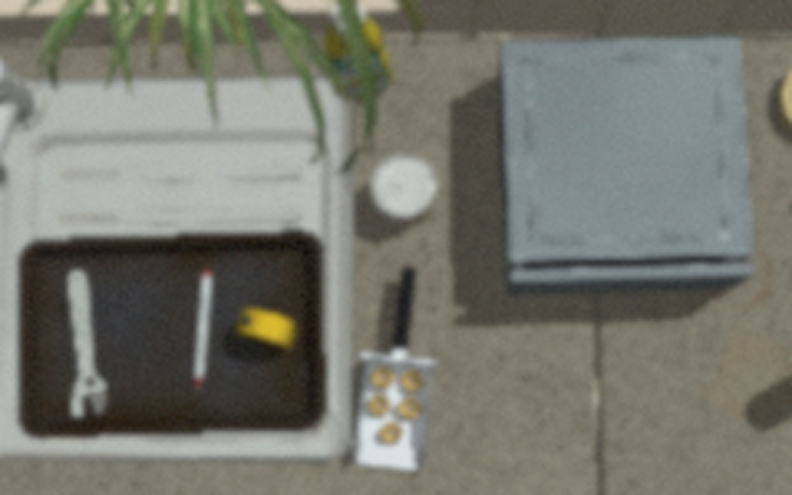

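Seen in the zoom: spanner (84,340), head down; pen (204,328); tape (266,328); handle (404,310); lip (388,468); five nuts; front edge from about (510,277) to (752,270).

```bash
python3 - <<'E'
from h import *
c=cam('top')
def P(u,z): return np.round(onz(c,np.array(u,float)/3.3+[120,95],z),4).tolist()
print('case',P([[503,38],[742,38],[510,277],[752,270],[509,263],[750,258]],.108))
print('spanner',P([[77,270],[90,415]],.012)); print('pen',P([[208,270],[198,387]],.012))
print('tape top',P([[266,328],[240,322],[294,332]],.065))
print('handle',P([[409,270],[400,345]],.045)); print('lip',P([[358,464],[418,470]],.008));print('back',P([[362,356],[434,361]],.044))
print('tin',P([[404,187]],.058)); print('traycorn',P([[22,245],[322,237],[22,432],[324,425]],.025))
from h import *
im=c['image'];hsv=cv2.cvtColor(im,cv2.COLOR_RGB2HSV)
m=cv2.inRange(hsv,(20,120,100),(35,255,255)); m[:,:180]=0;m[:,225:]=0;m[:160]=0
n,l,st,ce=cv2.connectedComponentsWithStats(m);print(st,ce)
E
```

```text
case [[0.9113, -0.1104, 0.108], [0.911, -0.3806, 0.108], [0.6381, -0.115, 0.108], [0.6449, -0.3812, 0.108], [0.6537, -0.1141, 0.108], [0.6583, -0.3795, 0.108]]
spanner [[0.6657, 0.3913, 0.012], [0.4943, 0.3704, 0.012]]
pen [[0.6647, 0.2352, 0.012], [0.5267, 0.2442, 0.012]]
tape top [[0.5886, 0.158, 0.065], [0.5956, 0.1876, 0.065], [0.584, 0.1264, 0.065]]
handle [[0.6575, -0.0025, 0.045], [0.571, 0.0078, 0.045]]
lip [[0.4372, 0.0577, 0.008], [0.43, -0.0116, 0.008]]
back [[0.5587, 0.0511, 0.044], [0.5527, -0.0308, 0.044]]
tin [[0.7519, 0.0028, 0.058]]
traycorn [[0.6938, 0.4542, 0.025], [0.7007, 0.0997, 0.025], [0.474, 0.4458, 0.025], [0.4814, 0.0957, 0.025]]
[[     0      0    512    384 196474]
 [   193    188     16     12    134]] [[255.53718558 191.49871739]
 [200.97761194 193.38059701]]
```

View pics/scz.png

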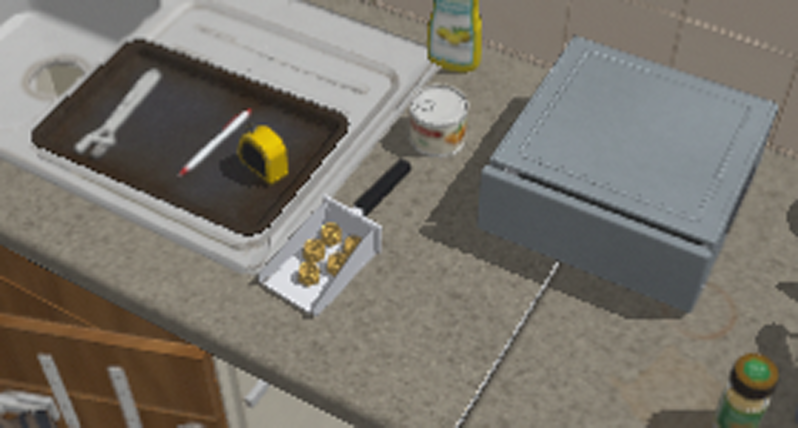

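```bash
cat >> h.py <<'E'
def tool(h,tilt=0): # tool down, y axis heading h; tilt = extra turn about tool x
    y=np.array([np.cos(h),np.sin(h),0]);z=np.array([0,0,-1.]);x=np.cross(y,z)
    return Ro.from_matrix(np.c_[x,y,z])*Ro.from_rotvec([tilt,0,0])
def plan(p,R=None):
    s=ctrl.get_state(); R0=Ro.from_quat(s['tcp_rot']); R=R or R0
    print('t',round(float(s['time']),2),'pos',np.round(s['eef_pos'],4),'F',np.round(s['contact_force'],1),'open',round(float(s['opening']),3),'ff',round(float(s['finger_force']),1))
    print(' turn first',np.round((R0.inv()*R).as_rotvec(),3),' then shift in new axes',np.round(R.inv().apply(np.array(p)-s['eef_pos']),4))
E
```

Call:
drive_tool --moves '[[[0,0,0.171],[0,0,0],0],[[0,0,0.171],[0,0,0],0],[[0,0,0.171],[0,0,0],0],[[0,0,0.171],[0,0,0],0],[[0,0,0.171],[0,0,0],0]]' --grip_force 30

```text
time: 0.82
eef_pos: [0.2338, 0.633, 0.2479]
tcp_rot: [0.571, 0.821, -0.0, 0.0]
contact_force: [0.8, 0.0, -0.4]
opening: 0.003
finger_force: 0.0
```

Call:
drive_tool --moves '[[[0,0,0.171],[0,0,0],0],[[0,0,0.171],[0,0,0],0],[[0,0,0],[-0.05,0.02,0],0],[[0,0,0],[-0.055,0.02,0],0],[[0,0,0],[-0.055,0.02,0],0]]'

```text
time: 1.45
eef_pos: [0.2973, 0.4728, 0.248]
tcp_rot: [0.7, 0.714, -0.0, 0.0]
contact_force: [-0.1, -1.1, 0.5]
opening: 0.002
finger_force: 0.0
```

Call:
drive_tool --moves '[[[0,0,0],[-0.055,0.02,0],0],[[0,0,0],[-0.055,0.02,0],0],[[0,0,0],[-0.055,0.02,0],0],[[0,0,0],[-0.055,0.02,0],0],[[0,0,0],[-0.055,0.02,0],0]]'

```text
time: 2.08
eef_pos: [0.4027, 0.1997, 0.2484]
tcp_rot: [0.7, 0.714, 0.0, 0.0]
contact_force: [0.7, 0.4, 0.3]
opening: 0.0
finger_force: 0.0
```

Call:
drive_tool --moves '[[[0,0,0],[-0.055,0.02,0],0],[[0,0,0],[-0.055,0.02,0],0],[[0,0,0],[-0.055,0.02,0],0],[[0,0,0],[-0.055,0.02,0],0],[[0,0,0],[-0.055,0.02,0],0]]'

```text
time: 2.7
eef_pos: [0.5083, -0.0734, 0.2484]
tcp_rot: [0.7, 0.714, 0.0, 0.0]
contact_force: [1.0, -0.1, -0.2]
opening: 0.0
finger_force: 0.0
```

```bash
python3 - <<'E'
from h import *
plan([.54,-.248,.08],tool(.02))
E
```

```text
t 2.7 pos [ 0.5083 -0.0734  0.2484] F [ 1.  -0.1 -0.2] open 0.0 ff 0.0
 turn first [ 0. -0. -0.]  then shift in new axes [-0.1752  0.0282  0.1684]
```

Call:
drive_tool --moves '[[[0,0,0],[-0.05,0.008,0.03],0],[[0,0,0],[-0.05,0.008,0.03],0],[[0,0,0],[-0.05,0.008,0.04],0],[[0,0,0],[-0.025,0.004,0.04],0],[[0,0,0],[0,0,0.028],0]]'

```text
time: 3.32
eef_pos: [0.5385, -0.2461, 0.0794]
tcp_rot: [0.701, 0.713, -0.0, -0.001]
contact_force: [-0.8, 0.2, 0.5]
opening: 0.002
finger_force: 0.0
```

Call:
drive_tool --moves '[[[0,0,0],[0,0.03,0],0],[[0,0,0],[0,0.03,0],0],[[0,0,0],[0,0.01,0],0],[[0,0,0],[0,0.005,0],0],[[0,0,0],[0,0,0],0]]'

```text
time: 3.95
eef_pos: [0.6132, -0.2427, 0.0814]
tcp_rot: [0.7, 0.714, -0.001, -0.001]
contact_force: [-2.5, -0.2, 2.5]
opening: -0.002
finger_force: 1.3
```

Call:
drive_tool --moves '[[[0,0,0],[0,0.003,0],0],[[0,0,0],[0,0,0],0]]'

```text
time: 4.2
eef_pos: [0.6166, -0.2427, 0.0815]
tcp_rot: [0.7, 0.714, -0.0, -0.0]
contact_force: [-3.4, -0.1, 0.8]
opening: -0.004
finger_force: 1.6
```

Call:
drive_tool --moves '[[[0,0,0],[0,0.003,0],0],[[0,0,0],[0,0,0],0]]'

```text
time: 4.45
eef_pos: [0.6196, -0.2426, 0.0815]
tcp_rot: [0.7, 0.714, -0.0, -0.001]
contact_force: [-5.6, 0.4, 2.1]
opening: 0.002
finger_force: 2.2
```

Call:
drive_tool --moves '[[[0,0,0],[0,0.003,0],0],[[0,0,0],[0,0,0],0]]'

```text
time: 4.7
eef_pos: [0.6216, -0.2426, 0.0815]
tcp_rot: [0.7, 0.714, -0.001, -0.002]
contact_force: [-9.7, 1.4, 3.6]
opening: -0.0
finger_force: 4.3
```

Call:
drive_tool --moves '[[[0,0,0],[0,-0.05,0],0],[[0,0,0],[0,-0.05,0],0],[[0,0,0],[0,0,-0.03],0.03],[[0,0,0],[0,0,-0.06],0.03],[[0,0,0],[0,0,-0.05],0.035]]'

```text
time: 5.32
eef_pos: [0.5241, -0.2449, 0.224]
tcp_rot: [0.7, 0.714, 0.001, 0.002]
contact_force: [0.7, -0.4, 0.0]
opening: 0.41
finger_force: 0.0
```

```bash
python3 - <<'E'
from h import *
a=cam('top')['image'][95:305,180:400]; b=cam('wrist')['image']
cv2.imwrite('pics/p1.png',np.hstack([cv2.resize(a,(400,382)),cv2.resize(b,(400,382))])[:,:,::-1]); plan([0.55,-.248,.115])
E
```

```text
t 5.42 pos [ 0.5273 -0.2469  0.2302] F [ 1.1 -0.3  0.5] open 0.41 ff 0.0
 turn first [0. 0. 0.]  then shift in new axes [-0.0004  0.021   0.1155]
```

View pics/p1.png

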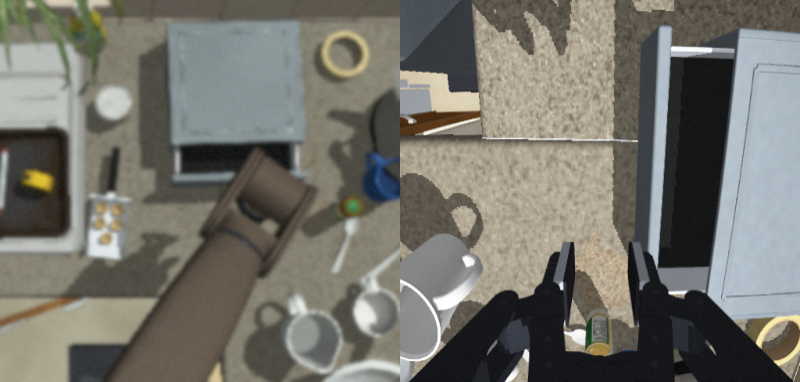

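The drawer has sprung out (wrist view: front strip about cols 640–668, dark interior 668–715). I'll measure the edge along a wrist image row.

```bash
python3 - <<'E'
from h import *
c=cam('wrist')
for v in (120,180,230):
    print(v,[(u,*c['image'][v,u]) for u in range(296,356,4)] if v==180 else '')
    g=c['image'][v].astype(int)
    d=np.abs(np.diff(g.sum(1)));
    e=[u for u in range(295,360) if d[u]>40]; print(e); print(np.round(onz(c,[(u,v) for u in e],.108),3).tolist())
E
```

```text
120 
[304, 323, 324, 325, 326, 327, 340, 341]
[[0.564, -0.188, 0.108], [0.579, -0.188, 0.108], [0.579, -0.188, 0.108], [0.58, -0.188, 0.108], [0.581, -0.188, 0.108], [0.582, -0.188, 0.108], [0.592, -0.187, 0.108], [0.593, -0.187, 0.108]]
180 [(296, np.uint8(97), np.uint8(94), np.uint8(82)), (300, np.uint8(91), np.uint8(86), np.uint8(75)), (304, np.uint8(58), np.uint8(63), np.uint8(64)), (308, np.uint8(60), np.uint8(62), np.uint8(69)), (312, np.uint8(60), np.uint8(66), np.uint8(70)), (316, np.uint8(58), np.uint8(64), np.uint8(69)), (320, np.uint8(80), np.uint8(84), np.uint8(93)), (324, np.uint8(175), np.uint8(190), np.uint8(200)), (328, np.uint8(182), np.uint8(195), np.uint8(204)), (332, np.uint8(183), np.uint8(195), np.uint8(205)), (336, np.uint8(118), np.uint8(127), np.uint8(138)), (340, np.uint8(39), np.uint8(38), np.uint8(42)), (344, np.uint8(38), np.uint8(40), np.uint8(39)), (348, np.uint8(38), np.uint8(40), np.uint8(40)), (352, np.uint8(36), np.uint8(35), np.uint8(35))]
[301, 319, 320, 321, 322, 323, 335, 336]
[[0.564, -0.236, 0.108], [0.579, -0.236, 0.108], [0.58, -0.236, 0.108], [0.581, -0.236, 0.108], [0.582, -0.236, 0.108], [0.583, -0.236, 0.108], [0.593, -0.236, 0.108], [0.593, -0.236, 0.108]]
230 
[316, 317, 318, 319, 331, 332, 346]
[[0.581, -0.281, 0.108], [0.581, -0.281, 0.108], [0.582, -0.281, 0.108], [0.583, -0.281, 0.108], [0.594, -0.281, 0.108], [0.595, -0.281, 0.108], [0.607, -0.281, 0.108]]
```

Call:
drive_tool --moves '[[[0,0,0],[0,0.03,0],0.035],[[0,0,0],[0,0.03,0],0.035],[[0,0,0],[0,0,0.05],0.035],[[0,0,0],[0,0,0.045],0.035],[[0,0,0],[0,0,0.03],0.035]]'

```text
time: 6.1
eef_pos: [0.5817, -0.2421, 0.0918]
tcp_rot: [0.7, 0.714, -0.0, -0.002]
contact_force: [-0.3, -1.1, -0.1]
opening: 0.408
finger_force: 0.0
```

Call:
drive_tool --moves '[[[0,0,0],[0,0,0],0.005],[[0,0,0],[0,0,0],0.005],[[0,0,0],[0,0,0],0.005],[[0,0,0],[0,0,0],0.005]]'

```text
time: 6.6
eef_pos: [0.5812, -0.2422, 0.0934]
tcp_rot: [0.7, 0.714, -0.001, -0.003]
contact_force: [1.3, -0.3, -22.6]
opening: 0.154
finger_force: 33.7
```

Call:
drive_tool --moves '[[[0,0,0],[0,-0.03,0],0.005],[[0,0,0],[0,-0.035,0],0.005],[[0,0,0],[0,-0.035,0],0.005],[[0,0,0],[0,-0.035,0],0.005],[[0,0,0],[0,-0.025,0],0.005]]'

```text
time: 7.22
eef_pos: [0.4198, -0.2458, 0.0936]
tcp_rot: [0.7, 0.714, -0.001, -0.002]
contact_force: [2.0, -7.3, -31.0]
opening: 0.162
finger_force: 32.8
```

Call:
drive_tool --moves '[[[0,0,0],[0,-0.012,0],0.005],[[0,0,0],[0,-0.006,0],0.005],[[0,0,0],[0,-0.004,0],0.005],[[0,0,0],[0,0,0],0.005]]'

```text
time: 7.72
eef_pos: [0.4047, -0.2461, 0.0941]
tcp_rot: [0.701, 0.713, 0.004, 0.006]
contact_force: [26.4, -3.4, -46.2]
opening: 0.155
finger_force: 34.5
```

Call:
drive_tool --moves '[[[0,0,0],[0,-0.003,0],0.005],[[0,0,0],[0,0,0],0.005]]'

```text
time: 7.98
eef_pos: [0.4045, -0.2462, 0.0942]
tcp_rot: [0.702, 0.712, 0.007, 0.009]
contact_force: [40.2, -1.8, -52.4]
opening: 0.157
finger_force: 41.6
```

Call:
drive_tool --moves '[[[0,0,0],[0,0.003,0],0.04],[[0,0,0],[0,0,0],0.04],[[0,0,0],[0,0,-0.05],0.04],[[0,0,0],[0,0,-0.06],0.04],[[0,0,0],[0,0,-0.05],0.04]]'

```text
time: 8.6
eef_pos: [0.4018, -0.2483, 0.2628]
tcp_rot: [0.7, 0.714, -0.0, 0.004]
contact_force: [0.2, -0.1, 0.6]
opening: 0.465
finger_force: 0.0
```

Call:
drive_tool --moves '[[[0,0,-0.17],[0,0,0],0.05],[[0,0,-0.17],[0,0,0],0.05],[[0,0,-0.17],[0,0,0],0.05],[[0,0,-0.17],[0,0,0],0.05],[[0,0,-0.17],[0,0,0],0.05]]'

```text
time: 9.22
eef_pos: [0.4016, -0.2482, 0.2603]
tcp_rot: [0.341, 0.94, -0.001, 0.003]
contact_force: [0.3, 0.2, 1.0]
opening: 0.585
finger_force: 0.0
```

Call:
drive_tool --moves '[[[0,0,-0.17],[0,0,0],0.05],[[0,0,-0.17],[0,0,0],0.05],[[0,0,-0.17],[0,0,0],0.05],[[0,0,-0.17],[0,0,0],0.05],[[0,0,0],[-0.015,0.04,0],0.05]]'

```text
time: 9.85
eef_pos: [0.4175, -0.2096, 0.2604]
tcp_rot: [0.012, 1.0, -0.002, 0.002]
contact_force: [0.1, 0.6, 0.4]
opening: 0.586
finger_force: 0.0
```

Call:
drive_tool --moves '[[[0,0,0],[-0.0165,0.057,0],0.05],[[0,0,0],[-0.0165,0.057,0],0.05],[[0,0,0],[-0.0165,0.057,0],0.05],[[0,0,0],[-0.0165,0.057,0],0.05],[[0,0,0],[-0.0165,0.057,0],0.05]]'

```text
time: 10.48
eef_pos: [0.5069, 0.0772, 0.2608]
tcp_rot: [0.011, 1.0, -0.0, 0.004]
contact_force: [0.8, -0.3, 0.1]
opening: 0.587
finger_force: 0.0
```

Call:
drive_tool --moves '[[[0,0,0],[-0.0165,0.057,0],0.05],[[0,0,0],[-0.0165,0.057,0],0.05],[[0,0,0],[-0.0165,0.057,0],0.05],[[0,0,0],[-0.0165,0.057,0],0.05],[[0,0,0],[0,0,0],0.05]]'

```text
time: 11.1
eef_pos: [0.5774, 0.3057, 0.2598]
tcp_rot: [0.009, 1.0, 0.001, 0.002]
contact_force: [0.1, 0.4, -0.2]
opening: 0.584
finger_force: 0.0
```

```bash
python3 - <<'E'
from h import *
cam('wrist','w2.png');a=cam('top')['image'][95:305,180:400]
b=cv2.imread('pics/w2.png')
cv2.imwrite('pics/p2.png',np.hstack([b,cv2.resize(a,(288,384))[:,:,::-1]])); plan([0.58,.31,.25],tool(1.5))
E
```

```text
t 11.2 pos [0.5769 0.3026 0.2593] F [-0.6 -0.1  0.4] open 0.586 ff 0.0
 turn first [0.001 0.004 0.051]  then shift in new axes [-0.0026  0.0076  0.0093]
```

View pics/p2.png

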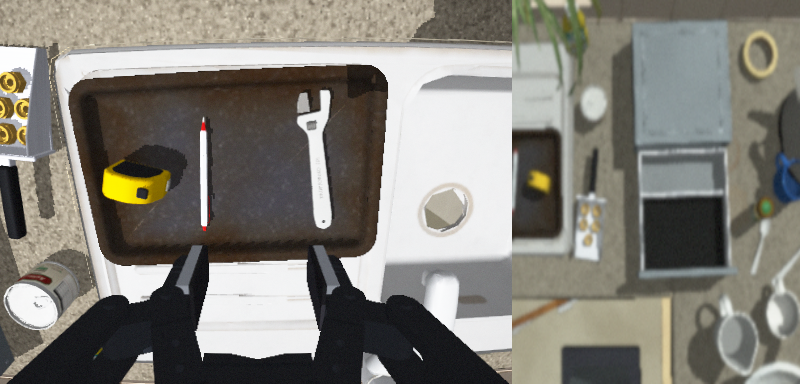

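The drawer is fully open. In the wrist view the pen runs (204,118)–(204,231), the spanner (313,92)–(322,228), and the tape is at (137,182).

```bash
python3 - <<'E'
from h import *
c=cam('wrist')
def P(u,z): return np.round(onz(c,u,z),4)
for n,u,z in (('pen',[[204,118],[204,231]],.013),('spn',[[313,92],[322,228]],.015)):
    p=P(u,z);d=p[1]-p[0];print(n,p.tolist(),'mid',p.mean(0),'len',np.hypot(*d[:2]),'ang',np.arctan2(d[1],d[0]))
print('shank edges',P([[307,165],[326,163]],.015).tolist())
print('tray rim',P([[70,80],[385,72],[382,258],[103,262]],.025).tolist())
hsv=cv2.cvtColor(c['image'],cv2.COLOR_RGB2HSV);m=cv2.inRange(hsv,(20,120,80),(35,255,255));m[:,:98]=0;m[:,180:]=0
k=np.argwhere(m)[:,::-1];print('tape',k.min(0),k.max(0))
plan([0.5985,.238,.03],tool(1.55))
E
```

```text
pen [[0.5237, 0.2407, 0.013], [0.6672, 0.2304, 0.013]] mid [0.59545 0.23555 0.013  ] len 0.14386917668493132 ang -0.07165411955276446
spn [[0.4971, 0.366, 0.015], [0.665, 0.3835, 0.015]] mid [0.58105 0.37475 0.015  ] len 0.16880953764524093 ang 0.10385371500125984
shank edges [[0.5814, 0.3615, 0.015], [0.5793, 0.3844, 0.015]]
tray rim [[0.4763, 0.0954, 0.025], [0.4764, 0.4428, 0.025], [0.7057, 0.4632, 0.025], [0.705, 0.0937, 0.025]]
tape [ 98 160] [172 383]
t 11.25 pos [0.5767 0.3019 0.259 ] F [ 0.8 -0.6  0.5] open 0.587 ff 0.0
 turn first [ 0.001  0.003 -0.   ]  then shift in new axes [-0.0231 -0.0634  0.229 ]
```

Call:
drive_tool --moves '[[[0,0,0.051],[0,0,0],0.035],[[0,0,0],[-0.0236,-0.0315,0.03],0.035],[[0,0,0],[0,-0.032,0.05],0.035],[[0,0,0],[0,0,0.06],0.035],[[0,0,0],[0,0,0.05],0.035]]'

```text
time: 11.88
eef_pos: [0.5953, 0.2349, 0.0663]
tcp_rot: [0.038, 0.999, 0.0, 0.001]
contact_force: [0.2, 0.0, -0.2]
opening: 0.406
finger_force: 0.0
```

Call:
drive_tool --moves '[[[0,0,0],[0,0,0],0.035],[[0,0,0],[0,0,0],0.035]]'

```text
time: 12.12
eef_pos: [0.597, 0.2369, 0.0697]
tcp_rot: [0.036, 0.999, 0.001, 0.002]
contact_force: [-1.2, 0.6, 0.3]
opening: 0.41
finger_force: 0.0
```

```bash
python3 - <<'E'
from h import *
plan([0.5955,.237,.026],tool(1.499))
c=cam('wrist','w3.png');print(np.round(proj(c,[[.5237,.2407,.013],[.6672,.2304,.013]])))
E
```

```text
t 12.12 pos [0.597  0.2369 0.0697] F [-1.2  0.6  0.3] open 0.41 ff 0.0
 turn first [ 0.001  0.004 -0.001]  then shift in new axes [ 0.0015 -0.0001  0.0437]
[[257. 106.]
 [257. 317.]]
```

View pics/w3.png

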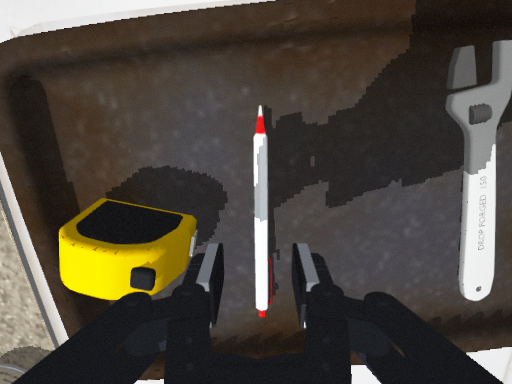

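The pen sits midway between the pads (col 261; pads at 220 and 296).

Call:
drive_tool --moves '[[[0,0,0],[0,0,0.025],0.035],[[0,0,0],[0,0,0.018],0.035],[[0,0,0],[0,0,0],0.035],[[0,0,0],[0,0,0],0],[[0,0,0],[0,0,0],0]]' --grip_force 25

```text
time: 12.8
eef_pos: [0.5958, 0.2376, 0.0247]
tcp_rot: [0.036, 0.999, 0.0, 0.001]
contact_force: [0.4, -0.2, 1.9]
opening: 0.099
finger_force: 24.7
```

Call:
drive_tool --moves '[[[0,0,0],[0,0,0],0],[[0,0,0],[0,0,0],0],[[0,0,0],[0,0,0],0]]'

```text
time: 13.18
eef_pos: [0.5958, 0.2376, 0.0247]
tcp_rot: [0.036, 0.999, 0.0, 0.001]
contact_force: [-1.1, -0.1, 5.3]
opening: 0.092
finger_force: 25.0
```

Call:
drive_tool --moves '[[[0,0,0],[0,0,-0.04],0],[[0,0,0],[0,0,-0.06],0],[[0,0,0],[0,0,-0.06],0],[[0,0,0],[0,0,-0.03],0],[[0,0,0],[0,0,0],0]]'

```text
time: 13.8
eef_pos: [0.5966, 0.2377, 0.2169]
tcp_rot: [0.036, 0.999, 0.001, 0.003]
contact_force: [-0.5, 0.4, -0.5]
opening: 0.098
finger_force: 24.5
```

```bash
python3 - <<'E'
from h import *
plan([0.458,-.27,.2],tool(.02))
E
```

```text
t 13.8 pos [0.5966 0.2377 0.2169] F [-0.5  0.4 -0.5] open 0.098 ff 24.5
 turn first [0.006 0.004 1.479]  then shift in new axes [-0.5048 -0.1487  0.0169]
```

Call:
drive_tool --moves '[[[0,0,0.164],[0,0,0],0],[[0,0,0.164],[0,0,0],0],[[0,0,0.164],[0,0,0],0],[[0,0,0.164],[0,0,0],0],[[0,0,0.164],[0,0,0],0]]'

```text
time: 14.42
eef_pos: [0.5937, 0.237, 0.2098]
tcp_rot: [0.434, 0.901, -0.002, -0.002]
contact_force: [0.3, 0.7, 0.2]
opening: 0.101
finger_force: 24.5
```

Call:
drive_tool --moves '[[[0,0,0.164],[0,0,0],0],[[0,0,0.164],[0,0,0],0],[[0,0,0.164],[0,0,0],0],[[0,0,0.167],[0,0,0],0],[[0,0,0],[-0.04,-0.012,0],0]]'

```text
time: 15.05
eef_pos: [0.5827, 0.1979, 0.21]
tcp_rot: [0.699, 0.715, -0.002, -0.002]
contact_force: [0.9, 0.2, 0.6]
opening: 0.099
finger_force: 24.5
```

Call:
drive_tool --moves '[[[0,0,0],[-0.052,-0.0145,0],0],[[0,0,0],[-0.052,-0.0145,0],0],[[0,0,0],[-0.052,-0.0145,0],0],[[0,0,0],[-0.052,-0.0145,0],0],[[0,0,0],[-0.052,-0.0145,0],0]]'

```text
time: 15.68
eef_pos: [0.5146, -0.0654, 0.2105]
tcp_rot: [0.7, 0.714, -0.001, -0.002]
contact_force: [0.4, -0.5, 0.3]
opening: 0.1
finger_force: 24.5
```

Call:
drive_tool --moves '[[[0,0,0],[-0.052,-0.0145,0],0],[[0,0,0],[-0.052,-0.0145,0],0],[[0,0,0],[-0.052,-0.0145,0],0],[[0,0,0],[-0.049,-0.0145,0],0],[[0,0,0],[0,0,0.02],0]]'

```text
time: 16.3
eef_pos: [0.4616, -0.2735, 0.1923]
tcp_rot: [0.702, 0.712, -0.0, 0.0]
contact_force: [0.4, 0.7, -0.2]
opening: 0.097
finger_force: 24.5
```

Call:
drive_tool --moves '[[[0,0,0],[0,0,0],0],[[0,0,0],[0,0,0],0]]'

```text
time: 16.55
eef_pos: [0.4624, -0.2695, 0.1924]
tcp_rot: [0.7, 0.714, -0.0, -0.001]
contact_force: [-0.0, -0.7, 0.2]
opening: 0.102
finger_force: 24.5
```

```bash
python3 - <<'E'
from h import *
plan([0.464,-.27,.046],tool(.02))
c=cam('wrist','w4.png')
E
```

```text
t 16.55 pos [ 0.4624 -0.2695  0.1924] F [-0.  -0.7  0.2] open 0.102 ff 24.5
 turn first [-0.002 -0.002  0.001]  then shift in new axes [-0.0005  0.0016  0.1464]
```

View pics/w4.png

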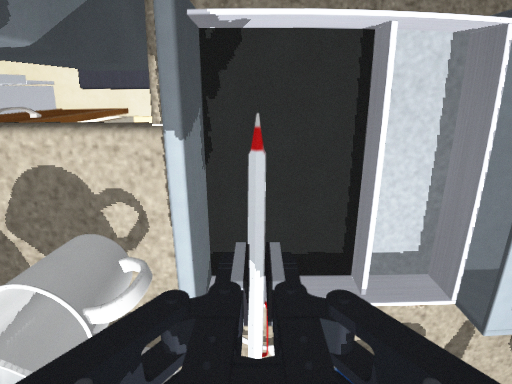

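The pen is held level over the tray; the partition top runs (365,290)–(392,25) and the left side wall's top runs along row ~15.

```bash
python3 - <<'E'
from h import *
c=cam('wrist')
def P(u,z): return np.round(onz(c,u,z),3).tolist()
print('front inner',P([[187,12],[193,150]],.108)); print('partition top front edge',P([[389,25],[375,160],[363,288]],.063))
print('L wall top',P([[200,26],[390,28],[500,28]],.075)); print('R wall',P([[372,303],[455,302]],.075)); print('rear top',P([[507,25],[457,300]],.075))
E
```

```text
front inner [[0.417, -0.143, 0.108], [0.418, -0.228, 0.108]]
partition top front edge [[0.558, -0.138, 0.063], [0.56, -0.241, 0.063], [0.567, -0.366, 0.063]]
L wall top [[0.419, -0.145, 0.075], [0.555, -0.142, 0.075], [0.639, -0.136, 0.075]]
R wall [[0.573, -0.375, 0.075], [0.655, -0.374, 0.075]]
rear top [[0.644, -0.134, 0.075], [0.657, -0.372, 0.075]]
```

Call:
drive_tool --moves '[[[0,0,0],[0,0,0.05],0],[[0,0,0],[0,0,0.05],0],[[0,0,0],[0,0.001,0.03],0],[[0,0,0],[0,0,0.014],0],[[0,0,0],[0,0,0],0]]'

```text
time: 17.27
eef_pos: [0.466, -0.2709, 0.051]
tcp_rot: [0.7, 0.714, 0.001, 0.002]
contact_force: [2.8, 0.8, 0.9]
opening: 0.094
finger_force: 27.8
```

Call:
drive_tool --moves '[[[0,0,0],[0,0,0],0.02],[[0,0,0],[0,0,0],0.02],[[0,0,0],[0,0,-0.03],0.02],[[0,0,0],[0,0,-0.06],0.02],[[0,0,0],[0,0,-0.06],0.04]]'

```text
time: 17.9
eef_pos: [0.4635, -0.2699, 0.2019]
tcp_rot: [0.7, 0.714, -0.0, -0.0]
contact_force: [0.2, -0.6, 0.4]
opening: 0.432
finger_force: 0.0
```

Call:
drive_tool --moves '[[[0,0,0],[0,0,-0.04],0.05],[[0,0,0],[0,0,0],0.05]]'

```text
time: 18.15
eef_pos: [0.4656, -0.2717, 0.2457]
tcp_rot: [0.7, 0.714, 0.0, 0.005]
contact_force: [0.2, 0.1, 0.8]
opening: 0.584
finger_force: 0.0
```

```bash
python3 - <<'E'
from h import *
plan([0.581,.374,.20],tool(1.6747))
c=cam('wrist','w5.png')
E
```

```text
t 18.15 pos [ 0.4656 -0.2717  0.2457] F [0.2 0.1 0.8] open 0.584 ff 0.0
 turn first [-0.     0.012 -1.654]  then shift in new axes [-0.1818  0.6302  0.0457]
```

View pics/w5.png

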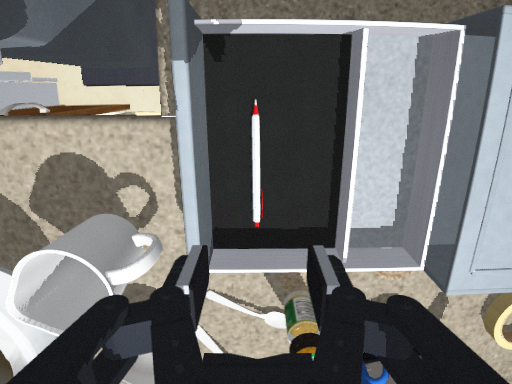

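Call:
drive_tool --moves '[[[0,0,-0.165],[0,0,0],0.055],[[0,0,-0.165],[0,0,0],0.055],[[0,0,-0.165],[0,0,0],0.055],[[0,0,-0.165],[0,0,0],0.055],[[0,0,-0.165],[0,0,0],0.055]]'

```text
time: 18.82
eef_pos: [0.4628, -0.2695, 0.2373]
tcp_rot: [0.352, 0.936, 0.001, -0.002]
contact_force: [-0.0, 0.4, 0.2]
opening: 0.647
finger_force: 0.0
```

Call:
drive_tool --moves '[[[0,0,-0.165],[0,0,0],0.055],[[0,0,-0.165],[0,0,0],0.055],[[0,0,-0.165],[0,0,0],0.055],[[0,0,-0.165],[0,0,0],0.055],[[0,0,-0.169],[0,0,0],0.055]]'

```text
time: 19.45
eef_pos: [0.4628, -0.2695, 0.2373]
tcp_rot: [-0.054, 0.999, 0.001, -0.002]
contact_force: [0.1, 0.0, -0.7]
opening: 0.646
finger_force: 0.0
```

Call:
drive_tool --moves '[[[0,0,0],[-0.0165,0.057,0],0.055],[[0,0,0],[-0.0165,0.057,0],0.055],[[0,0,0],[-0.0165,0.057,0],0.055],[[0,0,0],[-0.0165,0.057,0],0.055],[[0,0,0],[-0.0165,0.057,0],0.055]]'

```text
time: 20.08
eef_pos: [0.5153, 0.0237, 0.2377]
tcp_rot: [-0.052, 0.999, 0.0, -0.002]
contact_force: [0.3, 0.1, 0.8]
opening: 0.642
finger_force: 0.0
```

Call:
drive_tool --moves '[[[0,0,0],[-0.0165,0.057,0],0.055],[[0,0,0],[-0.0165,0.057,0],0.055],[[0,0,0],[-0.0165,0.057,0],0.055],[[0,0,0],[-0.0165,0.057,0],0.055],[[0,0,0],[-0.0165,0.057,0],0.055]]'

```text
time: 20.7
eef_pos: [0.5682, 0.3152, 0.2372]
tcp_rot: [-0.052, 0.999, -0.001, -0.002]
contact_force: [0.5, -0.7, 0.0]
opening: 0.642
finger_force: 0.0
```

Call:
drive_tool --moves '[[[0,0,0],[-0.0165,0.058,0],0.045],[[0,0,0],[0,0,0.05],0.045],[[0,0,0],[0,0,0.05],0.045],[[0,0,0],[0,0,0.05],0.045],[[0,0,0],[0,0,0],0.045]]'

```text
time: 21.32
eef_pos: [0.5746, 0.3708, 0.0816]
tcp_rot: [-0.052, 0.999, -0.003, -0.007]
contact_force: [0.3, -0.8, -0.7]
opening: 0.527
finger_force: 0.0
```

```bash
python3 - <<'E'
from h import *
plan([0.581,.373,.0245],tool(1.6747))
c=cam('wrist','w6.png')
im=c['image'].astype(int)
for v in (140,170,200,220):
    m=(im[v].min(1)>105)&(np.arange(512)>180)&(np.arange(512)<350); u=np.where(m)[0]
    if len(u): print(v,u.min(),u.max(),np.round(onz(c,[[u.min(),v],[u.max(),v]],.014),4)[:,:2].tolist())
E
```

```text
t 21.32 pos [0.5746 0.3708 0.0816] F [ 0.3 -0.8 -0.7] open 0.527 ff 0.0
 turn first [-0.005 -0.015 -0.   ]  then shift in new axes [-0.0066  0.0015  0.0571]
140 267 297 [[0.5201, 0.3696], [0.5181, 0.388]]
170 248 284 [[0.5402, 0.3598], [0.5378, 0.3825]]
200 256 281 [[0.5595, 0.3669], [0.5578, 0.3831]]
220 256 282 [[0.5735, 0.3683], [0.5717, 0.3855]]
```

Call:
drive_tool --moves '[[[0,0,0],[-0.003,0.003,0.03],0.045],[[0,0,0],[0,0,0.026],0.045],[[0,0,0],[0,0,0],0.045],[[0,0,0],[0,0,0],0],[[0,0,0],[0,0,0],0]]' --grip_force 60

```text
time: 22.0
eef_pos: [0.5838, 0.377, 0.0364]
tcp_rot: [-0.052, 0.999, 0.001, 0.002]
contact_force: [0.1, 0.4, -0.0]
opening: 0.107
finger_force: 0.0
```

Call:
drive_tool --moves '[[[0,0,0],[0,0,0],0],[[0,0,0],[0,0,0],0],[[0,0,0],[0,0,0],0]]'

```text
time: 22.38
eef_pos: [0.5823, 0.3763, 0.0336]
tcp_rot: [-0.052, 0.999, -0.0, -0.0]
contact_force: [1.0, 1.1, -1.5]
opening: 0.004
finger_force: 0.0
```

Call:
drive_tool --moves '[[[0,0,0],[0,0,-0.03],0],[[0,0,0],[0,0,-0.05],0],[[0,0,0],[0,0,-0.06],0],[[0,0,0],[0,0,-0.05],0],[[0,0,0],[0,0,0],0]]'

```text
time: 23.0
eef_pos: [0.585, 0.3776, 0.2311]
tcp_rot: [-0.052, 0.999, 0.002, 0.006]
contact_force: [0.4, 1.1, -0.2]
opening: 0.0
finger_force: 0.0
```

```bash
python3 - <<'E'
from h import *
plan([0.515,-.284,.2],tool(.02))
E
```

```text
t 23.0 pos [0.585  0.3776 0.2311] F [ 0.4  1.1 -0.2] open 0.0 ff 0.0
 turn first [0.013 0.006 1.654]  then shift in new axes [-0.6601 -0.0832  0.0311]
```

The grip closed above the spanner because the reading had not settled. Retrying with settled readings.

Call:
drive_tool --moves '[[[0,0,0],[0,0,0.05],0.045],[[0,0,0],[0,0,0.05],0.045],[[0,0,0],[0,0,0.04],0.045],[[0,0,0],[0,0,0],0.045],[[0,0,0],[0,0,0],0.045]]'

```text
time: 23.62
eef_pos: [0.5829, 0.3766, 0.0846]
tcp_rot: [-0.052, 0.999, 0.0, 0.001]
contact_force: [0.4, -0.0, 0.6]
opening: 0.526
finger_force: 0.0
```

Call:
drive_tool --moves '[[[0,0,0],[0,0,0],0.045],[[0,0,0],[0,0,0],0.045],[[0,0,0],[0,0,0],0.045]]'

```text
time: 24.0
eef_pos: [0.5828, 0.3765, 0.0848]
tcp_rot: [-0.052, 0.999, 0.0, 0.001]
contact_force: [0.4, -0.0, 0.4]
opening: 0.526
finger_force: 0.0
```

```bash
python3 - <<'E'
from h import *
plan([0.579,.3745,.0235],tool(1.6747))
c=cam('wrist','w7.png')
im=c['image'].astype(int)
for v in (140,170,200,220):
    m=(im[v].min(1)>90)&(np.arange(512)>180)&(np.arange(512)<350); u=np.where(m)[0]
    if len(u): print(v,u.min(),u.max(),np.round(onz(c,[[u.min(),v],[u.max(),v]],.014),4)[:,:2].tolist())
E
```

```text
t 24.0 pos [0.5828 0.3765 0.0848] F [ 0.4 -0.   0.4] open 0.526 ff 0.0
 turn first [ 0.001  0.002 -0.001]  then shift in new axes [ 0.004  -0.0016  0.0613]
140 228 285 [[0.5322, 0.3518], [0.5286, 0.3871]]
170 247 272 [[0.5502, 0.3654], [0.5485, 0.3813]]
200 248 274 [[0.5704, 0.3679], [0.5686, 0.3851]]
220 248 275 [[0.5847, 0.3693], [0.5828, 0.3875]]
```

Call:
drive_tool --moves '[[[0,0,0],[0.004,0.001,0.035],0.045],[[0,0,0],[0,0,0.026],0.045],[[0,0,0],[0,0,0],0.045],[[0,0,0],[0,0,0],0.045],[[0,0,0],[0,0,0],0]]' --grip_force 60

```text
time: 24.68
eef_pos: [0.5786, 0.3773, 0.0239]
tcp_rot: [-0.052, 0.999, 0.0, 0.0]
contact_force: [1.1, 1.1, -1.7]
opening: 0.352
finger_force: 59.4
```

Call:
drive_tool --moves '[[[0,0,0],[0,0,0],0],[[0,0,0],[0,0,0],0],[[0,0,0],[0,0,0],0]]'

```text
time: 25.05
eef_pos: [0.5787, 0.3772, 0.0238]
tcp_rot: [-0.052, 0.999, 0.0, 0.001]
contact_force: [-1.8, -1.2, 5.8]
opening: 0.355
finger_force: 60.3
```

Call:
drive_tool --moves '[[[0,0,0],[0,0,-0.03],0],[[0,0,0],[0,0,-0.05],0],[[0,0,0],[0,0,-0.06],0],[[0,0,0],[0,0,-0.05],0],[[0,0,0],[0,0,0],0]]'

```text
time: 25.68
eef_pos: [0.5805, 0.3779, 0.2182]
tcp_rot: [-0.052, 0.999, 0.002, 0.005]
contact_force: [1.3, 0.2, -2.3]
opening: 0.357
finger_force: 59.8
```

```bash
python3 - <<'E'
from h import *
plan([0.515,-.284,.2],tool(.02))
E
```

```text
t 25.68 pos [0.5805 0.3779 0.2182] F [ 1.3  0.2 -2.3] open 0.357 ff 59.8
 turn first [0.011 0.005 1.654]  then shift in new axes [-0.6605 -0.0787  0.0182]
```

Call:
drive_tool --moves '[[[0,0,0.165],[0,0,0],0],[[0,0,0.165],[0,0,0],0],[[0,0,0.165],[0,0,0],0],[[0,0,0.165],[0,0,0],0],[[0,0,0.165],[0,0,0],0]]'

```text
time: 26.3
eef_pos: [0.5766, 0.376, 0.208]
tcp_rot: [0.356, 0.935, -0.002, -0.002]
contact_force: [-0.1, -0.3, -2.4]
opening: 0.355
finger_force: 59.8
```

Call:
drive_tool --moves '[[[0,0,0.165],[0,0,0],0],[[0,0,0.165],[0,0,0],0],[[0,0,0.165],[0,0,0],0],[[0,0,0.165],[0,0,0],0],[[0,0,0.169],[0,0,0],0]]'

```text
time: 26.92
eef_pos: [0.5766, 0.376, 0.208]
tcp_rot: [0.702, 0.712, -0.003, -0.001]
contact_force: [0.7, 0.2, -2.3]
opening: 0.36
finger_force: 59.8
```

Call:
drive_tool --moves '[[[0,0,0],[-0.0545,-0.0066,0],0],[[0,0,0],[-0.0545,-0.0066,0],0],[[0,0,0],[-0.0545,-0.0066,0],0],[[0,0,0],[-0.0545,-0.0066,0],0],[[0,0,0],[-0.0545,-0.0066,0],0]]'

```text
time: 27.55
eef_pos: [0.5485, 0.102, 0.2089]
tcp_rot: [0.7, 0.714, -0.002, -0.002]
contact_force: [0.5, 0.1, -3.5]
opening: 0.358
finger_force: 59.9
```

Call:
drive_tool --moves '[[[0,0,0],[-0.0545,-0.0066,0],0],[[0,0,0],[-0.0545,-0.0066,0],0],[[0,0,0],[-0.0545,-0.0066,0],0],[[0,0,0],[-0.0545,-0.0066,0],0],[[0,0,0],[-0.0545,-0.0066,0],0]]'

```text
time: 28.18
eef_pos: [0.5211, -0.1703, 0.209]
tcp_rot: [0.7, 0.714, -0.001, -0.003]
contact_force: [1.8, 0.0, -2.4]
opening: 0.352
finger_force: 59.9
```

Call:
drive_tool --moves '[[[0,0,0],[-0.0545,-0.0066,0],0],[[0,0,0],[-0.0545,-0.0066,0],0],[[0,0,0],[0,0,0],0],[[0,0,0],[0,0,0],0],[[0,0,0],[0,0,0],0]]'

```text
time: 28.8
eef_pos: [0.5118, -0.2769, 0.2112]
tcp_rot: [0.699, 0.715, -0.0, -0.001]
contact_force: [-0.4, -0.8, -2.6]
opening: 0.353
finger_force: 59.9
```

```bash
python3 - <<'E'
from h import *
plan([0.518,-.278,.046],tool(.02))
c=cam('wrist','w8.png')
E
```

```text
t 28.8 pos [ 0.5118 -0.2769  0.2112] F [-0.4 -0.8 -2.6] open 0.353 ff 59.9
 turn first [-0.002 -0.002  0.002]  then shift in new axes [-0.0013  0.0062  0.1652]
```

View pics/w8.png

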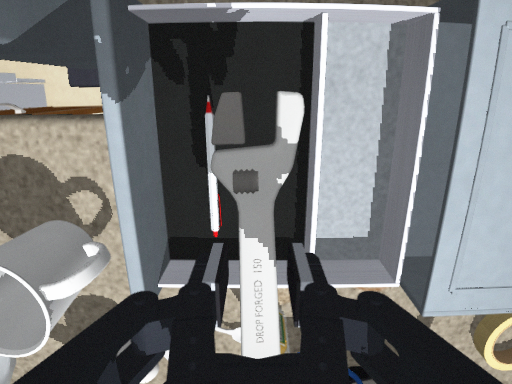

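The spanner is held straight; the pen lies at col 212 in the tray, clear of it. Lowering now.

Call:
drive_tool --moves '[[[0,0,0],[-0.001,0.006,0.05],0],[[0,0,0],[0,0,0.05],0],[[0,0,0],[0,0,0.04],0],[[0,0,0],[0,0,0.02],0],[[0,0,0],[0,0,0.005],0]]'

```text
time: 29.48
eef_pos: [0.518, -0.2786, 0.0467]
tcp_rot: [0.7, 0.714, -0.0, -0.001]
contact_force: [-0.5, -0.1, -1.6]
opening: 0.358
finger_force: 59.9
```

Call:
drive_tool --moves '[[[0,0,0],[0,0,0],0],[[0,0,0],[0,0,0],0]]'

```text
time: 29.72
eef_pos: [0.5194, -0.2804, 0.0497]
tcp_rot: [0.7, 0.714, 0.0, 0.002]
contact_force: [-0.2, 0.8, -2.1]
opening: 0.357
finger_force: 59.9
```

Call:
drive_tool --moves '[[[0,0,0],[0,0,0],0.038],[[0,0,0],[0,0,0],0.038],[[0,0,0],[0,0,-0.04],0.038],[[0,0,0],[0,0,-0.06],0.038],[[0,0,0],[0,0,-0.06],0.05]]'

```text
time: 30.35
eef_pos: [0.518, -0.2794, 0.2096]
tcp_rot: [0.7, 0.714, 0.0, 0.0]
contact_force: [0.6, -0.3, 0.3]
opening: 0.584
finger_force: 0.0
```

Call:
drive_tool --moves '[[[0,0,0],[0,0,-0.03],0.055],[[0,0,0],[0,0,0],0.055],[[0,0,0],[0,0,0],0.055]]'

```text
time: 30.72
eef_pos: [0.5175, -0.279, 0.2362]
tcp_rot: [0.7, 0.714, -0.0, -0.001]
contact_force: [0.6, -1.0, -0.0]
opening: 0.641
finger_force: 0.0
```

```bash
python3 - <<'E'
from h import *
cam('wrist','w9.png')
c=cam('top','t9.png')
hsv=cv2.cvtColor(c['image'],cv2.COLOR_RGB2HSV)
m=cv2.inRange(hsv,(20,120,80),(35,255,255)); m[:,:120]=0;m[:,225:]=0;m[:160]=0
n,l,st,ce=cv2.connectedComponentsWithStats(m);print(st,ce)
plan([0.57,.16,.25],tool(.19))
E
```

```text
[[     0      0    512    384 196442]
 [   192    188     18     13    166]] [[255.54612048 191.49830484]
 [200.92168675 193.5060241 ]]
t 30.82 pos [ 0.5172 -0.2788  0.2351] F [ 0.1  0.3 -0.5] open 0.64 ff 0.0
 turn first [-0.003 -0.003 -0.17 ]  then shift in new axes [ 0.4209  0.1347 -0.0149]
```

Call:
drive_tool --moves '[[[0,0,0.105],[0,0,0],0.055],[[0,0,0.105],[0,0,0],0.055],[[0,0,0],[0.055,-0.0014,0],0.055],[[0,0,0],[0.056,-0.0014,0],0.055],[[0,0,0],[0.056,-0.0014,0],0.055]]'

```text
time: 31.45
eef_pos: [0.5448, -0.113, 0.2354]
tcp_rot: [0.771, 0.636, -0.001, -0.002]
contact_force: [1.2, -0.1, -0.2]
opening: 0.645
finger_force: 0.0
```

Call:
drive_tool --moves '[[[0,0,0],[0.056,-0.0014,0],0.06],[[0,0,0],[0.055,-0.0014,0],0.06],[[0,0,0],[0.055,-0.0014,0],0.06],[[0,0,0],[0.055,-0.0014,0],0.06],[[0,0,0],[0.055,-0.0014,0],0.06]]'

```text
time: 32.08
eef_pos: [0.5901, 0.1594, 0.2354]
tcp_rot: [0.771, 0.637, -0.001, -0.001]
contact_force: [0.9, -0.9, 0.1]
opening: 0.704
finger_force: 0.0
```

Call:
drive_tool --moves '[[[0,0,0],[0,0,0],0.06],[[0,0,0],[0,0,0],0.06],[[0,0,0],[0,0,0],0.06]]'

```text
time: 32.45
eef_pos: [0.5906, 0.1564, 0.2367]
tcp_rot: [0.772, 0.636, -0.001, -0.0]
contact_force: [-0.6, -0.3, -0.3]
opening: 0.703
finger_force: 0.0
```

```bash
python3 - <<'E'
from h import *
c=cam('wrist','w10.png')
plan([0.59,.158,.085],tool(-.19))
b=cv2.imread('pics/w10.png');a=cv2.imread('pics/w9.png')
cv2.imwrite('pics/p10.png',np.hstack([b,cv2.resize(a,(288,216),interpolation=cv2.INTER_AREA) if 0 else cv2.copyMakeBorder(cv2.resize(a,(288,216)),0,168,0,0,0)]))
E
```

```text
t 32.5 pos [0.5907 0.1563 0.2371] F [ 1.1  0.  -0.2] open 0.7 ff 0.0
 turn first [-0.001  0.    -0.002]  then shift in new axes [ 0.0015 -0.001   0.1521]
```

View pics/p10.png

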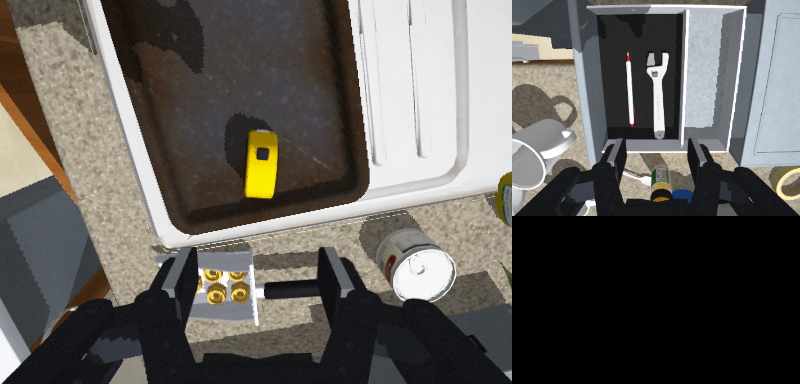

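Spanner and pen lie well in the tray (right picture). The tape is at about (247–278, 130–198) in the wrist view, and the scoop is undisturbed.

```bash
python3 - <<'E'
from h import *
c=cam('wrist')
im=c['image']; hsv=cv2.cvtColor(im,cv2.COLOR_RGB2HSV);m=cv2.inRange(hsv,(20,110,70),(35,255,255));m[:120]=0;m[210:]=0;m[:,:200]=0;m[:,320:]=0
for v in range(132,200,8):
    u=np.where(m[v])[0]; print(v,u.min(),u.max(),np.round(onz(c,[[u.min(),v],[u.max(),v]],.06),4)[:,:2].tolist())
print(np.round(proj(c,[[.59,.158,.067],[.59,.158,.007]])))
k=np.argwhere(m)[:,::-1].astype(np.float32);print(cv2.minAreaRect(k), k[:,1].max(), np.round(onz(c,[[261,k[:,1].max()],[261,k[:,1].min()]],.06),4))
print('at z .007', np.round(onz(c,[[261,k[:,1].min()]],.012),4))
E
```

```text
132 249 274 [[0.5909, 0.2003], [0.6144, 0.1958]]
140 248 276 [[0.5885, 0.193], [0.6149, 0.1879]]
148 248 277 [[0.5869, 0.1854], [0.6145, 0.1801]]
156 247 277 [[0.5844, 0.1779], [0.6132, 0.1724]]
164 246 276 [[0.5819, 0.1703], [0.6109, 0.1647]]
172 246 276 [[0.5802, 0.1623], [0.6095, 0.1567]]
180 245 275 [[0.5776, 0.1545], [0.6071, 0.1488]]
188 244 274 [[0.5749, 0.1465], [0.6046, 0.1407]]
196 246 272 [[0.5752, 0.1377], [0.6011, 0.1327]]
[[256. 176.]
 [257. 163.]]
((261.3067932128906, 164.16455078125), (31.02089500427246, 67.82331848144531), 4.5739216804504395) 198.0 [[0.5898 0.1327 0.06  ]
 [0.6025 0.2    0.06  ]]
at z .007 [[0.602  0.1945 0.012 ]]
```

Call:
drive_tool --moves '[[[0,0,0.06],[0,0,0],0.06],[[0,0,0],[0.008,0.0024,0.05],0.06],[[0,0,0],[0,0,0.05],0.06],[[0,0,0],[0,0,0.05],0.06],[[0,0,0],[0,0,0.023],0.06]]' --grip_force 40

```text
time: 33.17
eef_pos: [0.593, 0.1635, 0.0609]
tcp_rot: [0.79, 0.613, -0.002, -0.001]
contact_force: [-0.5, 0.9, 0.5]
opening: 0.697
finger_force: 0.0
```

Call:
drive_tool --moves '[[[0,0,0],[0,0,0],0.06],[[0,0,0],[0,0,0],0.06],[[0,0,0],[0,0,0],0],[[0,0,0],[0,0,0],0],[[0,0,0],[0,0,0],0]]'

```text
time: 33.8
eef_pos: [0.5964, 0.165, 0.0666]
tcp_rot: [0.79, 0.613, 0.001, 0.001]
contact_force: [-1.2, -0.7, 5.7]
opening: 0.34
finger_force: 40.3
```

Call:
drive_tool --moves '[[[0,0,0],[0,0,0],0],[[0,0,0],[0,0,0],0]]'

```text
time: 34.05
eef_pos: [0.5965, 0.165, 0.0666]
tcp_rot: [0.79, 0.613, 0.001, 0.001]
contact_force: [-0.6, -0.7, 6.2]
opening: 0.338
finger_force: 40.3
```

Call:
drive_tool --moves '[[[0,0,0],[0,0,-0.04],0],[[0,0,0],[0,0,-0.06],0],[[0,0,0],[0,0,-0.06],0],[[0,0,0.1625],[0,0,0],0],[[0,0,0.1625],[0,0,0],0]]'

```text
time: 34.67
eef_pos: [0.595, 0.165, 0.2254]
tcp_rot: [0.88, 0.475, 0.001, 0.0]
contact_force: [-0.9, -0.1, -1.8]
opening: 0.338
finger_force: 39.9
```

Call:
drive_tool --moves '[[[0,0,0.1625],[0,0,0],0],[[0,0,0.1625],[0,0,0],0],[[0,0,0.1625],[0,0,0],0],[[0,0,0.1625],[0,0,0],0],[[0,0,0.1625],[0,0,0],0]]'

```text
time: 35.3
eef_pos: [0.5944, 0.1648, 0.2236]
tcp_rot: [0.996, 0.089, -0.001, 0.0]
contact_force: [0.8, -0.5, -2.4]
opening: 0.34
finger_force: 39.9
```

Call:
drive_tool --moves '[[[0,0,0.1625],[0,0,0],0],[[0,0,0],[-0.0195,0.055,0],0],[[0,0,0],[-0.0195,0.055,0],0],[[0,0,0],[-0.0195,0.055,0],0],[[0,0,0],[-0.0195,0.055,0],0]]'

```text
time: 35.92
eef_pos: [0.5204, -0.058, 0.2239]
tcp_rot: [1.0, 0.011, -0.0, -0.0]
contact_force: [1.0, -0.3, -1.8]
opening: 0.338
finger_force: 40.0
```

Call:
drive_tool --moves '[[[0,0,0],[-0.0195,0.055,0],0],[[0,0,0],[-0.0195,0.055,0],0],[[0,0,0],[0,0,0],0],[[0,0,0],[0,0,0],0],[[0,0,0],[0,0,0],0]]'

```text
time: 36.55
eef_pos: [0.4852, -0.1662, 0.2242]
tcp_rot: [1.0, 0.011, -0.0, -0.0]
contact_force: [0.3, -0.4, -1.1]
opening: 0.342
finger_force: 40.1
```

```bash
python3 - <<'E'
from h import *
plan([0.486,-.168,.088],tool(-1.55))
c=cam('wrist','w11.png')
E
```

```text
t 36.55 pos [ 0.4852 -0.1662  0.2242] F [ 0.3 -0.4 -1.1] open 0.342 ff 40.1
 turn first [-0.001  0.001  0.002]  then shift in new axes [0.0008 0.0019 0.1362]
```

Call:
drive_tool --moves '[[[0,0,0],[0,0.002,0.05],0],[[0,0,0],[0,0,0.05],0],[[0,0,0],[0,0,0.025],0],[[0,0,0],[0,0,0.01],0],[[0,0,0],[0,0,0],0]]'

```text
time: 37.22
eef_pos: [0.4853, -0.1689, 0.0896]
tcp_rot: [1.0, 0.011, -0.0, -0.0]
contact_force: [-0.6, -1.0, -1.1]
opening: 0.337
finger_force: 40.1
```

Call:
drive_tool --moves '[[[0,0,0],[0,0,0],0],[[0,0,0],[0,0,0.002],0],[[0,0,0],[0,0,0],0]]'

```text
time: 37.6
eef_pos: [0.4853, -0.1697, 0.0882]
tcp_rot: [1.0, 0.01, 0.0, 0.0]
contact_force: [0.5, -0.4, -2.1]
opening: 0.338
finger_force: 40.2
```

Call:
drive_tool --moves '[[[0,0,0],[0,0,0],0.037],[[0,0,0],[0,0,0],0.037],[[0,0,0],[0,0,-0.03],0.037],[[0,0,0],[0,0,-0.06],0.037],[[0,0,0],[0,0,-0.06],0.045]]'

```text
time: 38.22
eef_pos: [0.4847, -0.1694, 0.239]
tcp_rot: [1.0, 0.01, -0.0, -0.0]
contact_force: [0.5, -0.3, 0.4]
opening: 0.528
finger_force: 0.0
```

Call:
drive_tool --moves '[[[0,0,0],[0,0,0],0.045],[[0,0,0],[0,0,0],0.045]]'

```text
time: 38.48
eef_pos: [0.4849, -0.1694, 0.2375]
tcp_rot: [1.0, 0.01, 0.0, 0.0]
contact_force: [1.4, -0.2, 0.2]
opening: 0.528
finger_force: 0.0
```

```bash
python3 - <<'E'
from h import *
c=cam('wrist','w12.png'); b=cv2.imread('pics/w12.png')
cv2.imwrite('pics/p12.png',np.hstack([b,cv2.imread('pics/t9.png')[150:342,180:324].repeat(2,0).repeat(2,1)]))
plan([0.486,-.168,.088],tool(1.55))
E
```

```text
t 38.52 pos [ 0.4843 -0.1691  0.2363] F [ 0.3  0.3 -0.6] open 0.52 ff 0.0
 turn first [-3.0e-03 -2.0e-03 -3.1e+00]  then shift in new axes [-0.0017  0.0012  0.1483]
```

View pics/p12.png

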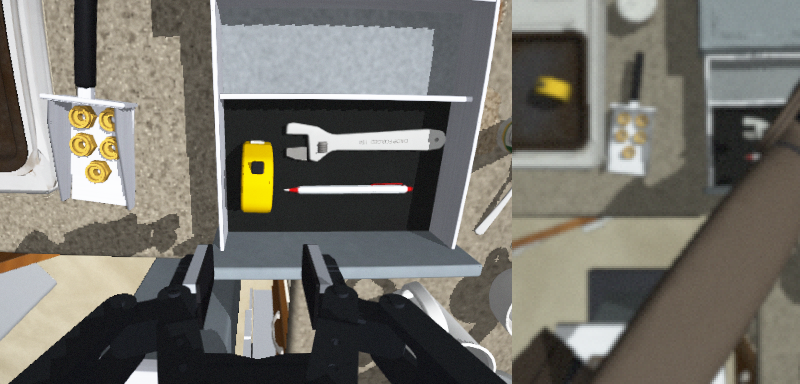

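All three tools lie in the tray; the scoop's five nuts are in place. Next I move over the scoop handle and measure it.

Call:
drive_tool --moves '[[[0,0,0.13],[0,0,0],0.045],[[0,0,0],[0.024,-0.046,0],0.045],[[0,0,0],[0.024,-0.046,0],0.045],[[0,0,0],[0.024,-0.046,0],0.045],[[0,0,0],[0.024,-0.046,0],0.045]]'

```text
time: 39.15
eef_pos: [0.6002, 0.0045, 0.2348]
tcp_rot: [0.999, -0.055, -0.002, -0.0]
contact_force: [-0.2, -0.8, 0.3]
opening: 0.529
finger_force: 0.0
```

Call:
drive_tool --moves '[[[0,0,0],[0,0,0],0.045],[[0,0,0],[0,0,0],0.045],[[0,0,0],[0,0,0],0.045]]'

```text
time: 39.52
eef_pos: [0.5997, 0.002, 0.2366]
tcp_rot: [0.998, -0.055, -0.001, 0.0]
contact_force: [-0.4, 0.0, -0.2]
opening: 0.529
finger_force: 0.0
```

```bash
python3 - <<'E'
from h import *
c=cam('wrist','w13.png')
plan([0.60,.004,.04],tool(-1.68))
pr=proj(c,[[.6575,-.0025,.045],[.571,.0078,.045]]);print(np.round(pr))
im=c['image'].astype(int)
for v in range(int(pr[:,1].min())-10,int(pr[:,1].max())+12,8):
    u=np.arange(max(0,int(pr[:,0].min())-45),int(pr[:,0].max())+45); d=u[im[v,u].max(1)<55]
    if len(d): print(v,d.min(),d.max(),len(d),np.round(onz(c,[[d.min(),v],[d.max(),v],[np.median(d),v]],.045),4)[:,:2].tolist())
E
```

```text
t 39.58 pos [0.5999 0.0019 0.237 ] F [ 0.2  0.3 -0.1] open 0.523 ff 0.0
 turn first [ 0.     0.001 -0.002]  then shift in new axes [-1.00e-04 -2.10e-03  1.97e-01]
[[254. 116.]
 [254. 199.]]
114 248 264 17 [[0.6601, 0.0032], [0.6584, -0.0125], [0.6593, -0.0047]]
122 248 264 17 [[0.6524, 0.0041], [0.6507, -0.0117], [0.6515, -0.0038]]
130 248 264 17 [[0.6446, 0.005], [0.6429, -0.0109], [0.6437, -0.0029]]
138 248 264 17 [[0.6367, 0.006], [0.6349, -0.01], [0.6358, -0.002]]
146 248 264 17 [[0.6286, 0.0069], [0.6269, -0.0092], [0.6278, -0.0011]]
154 248 264 17 [[0.6205, 0.0079], [0.6187, -0.0084], [0.6196, -0.0002]]
162 248 263 16 [[0.6122, 0.0089], [0.6105, -0.0065], [0.6114, 0.0012]]
170 248 263 16 [[0.6038, 0.0099], [0.6021, -0.0056], [0.603, 0.0022]]
178 248 263 16 [[0.5953, 0.0109], [0.5935, -0.0047], [0.5944, 0.0031]]
186 248 263 16 [[0.5866, 0.012], [0.5849, -0.0038], [0.5857, 0.0041]]
194 248 263 16 [[0.5778, 0.013], [0.576, -0.0029], [0.5769, 0.0051]]
```

Call:
drive_tool --moves '[[[0,0,0],[0,0,0.06],0.04],[[0,0,0],[0,0,0.06],0.04],[[0,0,0],[0,0,0.05],0.04],[[0,0,0],[0,0,0.03],0.04],[[0,0,0],[0,0,0],0.04]]' --grip_force 110

```text
time: 40.2
eef_pos: [0.5978, 0.0024, 0.0347]
tcp_rot: [0.998, -0.055, -0.003, -0.0]
contact_force: [0.5, -0.0, 0.7]
opening: 0.467
finger_force: 0.0
```

Call:
drive_tool --moves '[[[0,0,0],[0,0,0],0.04],[[0,0,0],[0,0,0],0.04]]'

```text
time: 40.45
eef_pos: [0.6022, 0.0024, 0.0401]
tcp_rot: [0.998, -0.055, 0.002, 0.0]
contact_force: [1.3, 0.7, -0.3]
opening: 0.467
finger_force: 0.0
```

Call:
drive_tool --moves '[[[0,0,0],[0,0,0.002],0.04],[[0,0,0],[0,0,0],0.04],[[0,0,0],[0,0,0],0],[[0,0,0],[0,0,0],0],[[0,0,0],[0,0,0],0]]'

```text
time: 41.08
eef_pos: [0.6006, 0.0031, 0.0359]
tcp_rot: [0.999, -0.055, -0.0, -0.0]
contact_force: [-1.0, 1.4, 3.1]
opening: 0.188
finger_force: 107.3
```

Call:
drive_tool --moves '[[[0,0,0],[0,0,0],0],[[0,0,0],[0,0,0],0],[[0,0,0],[0,0,0],0]]'

```text
time: 41.45
eef_pos: [0.6007, 0.0031, 0.0358]
tcp_rot: [0.999, -0.055, 0.0, -0.0]
contact_force: [-0.7, 1.7, 4.6]
opening: 0.191
finger_force: 107.4
```

Call:
drive_tool --moves '[[[0,0,0],[0,0,-0.01],0],[[0,0,0],[0,0,-0.02],0],[[0,0,0],[0,0,-0.03],0],[[0,0,0],[0,0,-0.04],0],[[0,0,0],[0,0,-0.04],0]]'

```text
time: 42.08
eef_pos: [0.6004, 0.0028, 0.1775]
tcp_rot: [0.999, -0.055, 0.0, 0.0]
contact_force: [0.7, 0.1, -3.2]
opening: 0.192
finger_force: 107.5
```

Call:
drive_tool --moves '[[[0,0,0],[0,0,-0.04],0],[[0,0,0],[0,0,-0.03],0],[[0,0,0],[0,0,0],0],[[0,0,0],[0,0,0],0],[[0,0,0],[0,0,0],0]]'

```text
time: 42.7
eef_pos: [0.5994, 0.0031, 0.2431]
tcp_rot: [0.999, -0.055, -0.002, -0.0]
contact_force: [-0.4, -0.0, -2.1]
opening: 0.19
finger_force: 107.5
```

```bash
python3 - <<'E'
from h import *
s=ctrl.get_state();print(np.round(s['qpos'],2),np.round(s['wrist_torque'],2))
plan([0.604,-.16,.25],tool(0.02))
cam('wrist','w14.png');cam('scene','s14.png')
c=cam('top')
E
```

```text
[-0.16  0.13  1.77 -0.    1.25  1.52] [ 0.01 -0.19 -0.07]
t 42.7 pos [0.5994 0.0031 0.2431] F [-0.4 -0.  -2.1] open 0.19 ff 107.5
 turn first [-0.004  0.003 -1.7  ]  then shift in new axes [-0.1631  0.0014 -0.0069]
```

Call:
drive_tool --moves '[[[0,0,-0.07],[0,0,0],0],[[0,0,-0.13],[0,0,0],0],[[0,0,-0.17],[0,0,0],0],[[0,0,-0.17],[0,0,0],0],[[0,0,-0.17],[0,0,0],0]]'

```text
time: 43.48
eef_pos: [0.6003, 0.0031, 0.2448]
tcp_rot: [0.954, 0.299, -0.001, -0.001]
contact_force: [0.0, 1.1, -3.0]
opening: 0.188
finger_force: 107.5
```

Call:
drive_tool --moves '[[[0,0,-0.17],[0,0,0],0],[[0,0,-0.17],[0,0,0],0],[[0,0,-0.17],[0,0,0],0],[[0,0,-0.17],[0,0,0],0],[[0,0,-0.17],[0,0,0],0]]'

```text
time: 44.1
eef_pos: [0.6001, 0.0032, 0.2447]
tcp_rot: [0.746, 0.665, -0.0, -0.001]
contact_force: [-0.2, -0.5, -2.6]
opening: 0.189
finger_force: 107.5
```

Call:
drive_tool --moves '[[[0,0,-0.1],[0,0,0],0],[[0,0,-0.04],[0,0,0],0],[[0,0,0],[-0.02,0,0],0],[[0,0,0],[-0.035,0,0],0],[[0,0,0],[-0.035,0,0],0]]'

```text
time: 44.72
eef_pos: [0.6019, -0.0888, 0.2451]
tcp_rot: [0.7, 0.714, -0.0, -0.001]
contact_force: [0.6, 0.7, -2.3]
opening: 0.189
finger_force: 107.5
```

Call:
drive_tool --moves '[[[0,0,0],[-0.023,0,0],0],[[0,0,0],[0,0,0],0],[[0,0,0],[0,0,0],0],[[0,0,0],[0,0,0],0]]'

```text
time: 45.22
eef_pos: [0.6027, -0.1091, 0.2455]
tcp_rot: [0.7, 0.715, 0.0, -0.0]
contact_force: [-0.6, 0.7, -2.7]
opening: 0.187
finger_force: 107.5
```

```bash
python3 - <<'E'
from h import *
s=ctrl.get_state();print(np.round(s['qpos'],2),np.round(s['wrist_torque'],2))
plan([0.603,-.11,.245],tool(0.02))
c=cam('wrist','w15.png')
# predicted lip corner / back corners of scoop in view, rigid from TCP
R=Ro.from_quat(s['tcp_rot']);p=np.array(s['eef_pos'])
print(np.round(proj(c,p+R.apply([[-.166,.037,.028],[-.166,-.037,.028],[-.04,.039,-.008],[-.04,-.039,-.008]]))))
E
```

```text
[-0.34  0.15  1.74  0.    1.25 -0.37] [0.2  0.02 0.05]
t 45.23 pos [ 0.6027 -0.1091  0.2455] F [-0.6  0.7 -2.7] open 0.187 ff 107.5
 turn first [-0.    -0.     0.001]  then shift in new axes [-0.0009  0.0002  0.0005]
[[307. 443.]
 [208. 443.]
 [338. 353.]
 [178. 353.]]
```

Call:
drive_tool --moves '[[[0,0.06,0],[0,0,0],0],[[0,0.1,0],[0,0,0],0],[[0,0.1,0],[0,0,0],0],[[0,0.1,0],[0,0,0],0],[[0,0.08,0],[0,0,0],0]]'

```text
time: 45.9
eef_pos: [0.6029, -0.1098, 0.2457]
tcp_rot: [0.683, 0.697, 0.153, -0.156]
contact_force: [0.7, 0.2, -2.7]
opening: 0.184
finger_force: 107.5
```

Call:
drive_tool --moves '[[[0,0.05,0],[0,0,0],0],[[0,0.05,0],[0,0,0],0],[[0,0.05,0],[0,0,0],0],[[0,0.04,0],[0,0,0],0],[[0,0.03,0],[0,0,0],0]]'

```text
time: 46.52
eef_pos: [0.6028, -0.1101, 0.2455]
tcp_rot: [0.662, 0.675, 0.227, -0.232]
contact_force: [1.0, 0.8, -3.3]
opening: 0.189
finger_force: 107.6
```

```bash
python3 - <<'E'
from h import *
s=ctrl.get_state();print(np.round(s['qpos'],2),np.round(s['wrist_torque'],2))
plan([0.603,-.11,.245],tool(0.02))
R=Ro.from_quat(s['tcp_rot']);p=np.array(s['eef_pos']);print('lip',np.round(p+R.apply([-.166,0,.028]),3))
E
```

```text
[-0.55  0.29  1.67  0.54  1.58 -0.68] [-0.39  0.03  0.02]
t 46.52 pos [ 0.6028 -0.1101  0.2455] F [ 1.   0.8 -3.3] open 0.189 ff 107.6
 turn first [-0.    -0.662 -0.   ]  then shift in new axes [0.0001 0.0002 0.0005]
lip [ 0.605 -0.224  0.121]
```

Call:
drive_tool --moves '[[[0,0.04,0],[0,0,0],0],[[0,0.03,0],[0,0,0],0],[[0,0,0],[0,0,0],0],[[0,0,0],[0,0,0],0],[[0,0,0],[0,0,0],0]]'

```text
time: 47.15
eef_pos: [0.603, -0.11, 0.2462]
tcp_rot: [0.654, 0.667, 0.25, -0.254]
contact_force: [-0.3, -1.0, -1.6]
opening: 0.19
finger_force: 107.8
```

Call:
drive_tool --moves '[[[0,0.04,0],[0,0,0],0],[[0,0.03,0],[0,0,0],0],[[0,0,0],[0,0,0],0],[[0,0,0],[0,0,0],0],[[0,0,0],[0,0,0],0]]'

```text
time: 47.78
eef_pos: [0.6028, -0.11, 0.2457]
tcp_rot: [0.645, 0.658, 0.273, -0.278]
contact_force: [0.0, 0.1, -1.3]
opening: 0.186
finger_force: 107.8
```

Call:
drive_tool --moves '[[[0,0.04,0],[0,0,0],0],[[0,0.03,0],[0,0,0],0],[[0,0,0],[0,0,0],0],[[0,0,0],[0,0,0],0],[[0,0,0],[0,0,0],0]]'

```text
time: 48.4
eef_pos: [0.6028, -0.11, 0.2458]
tcp_rot: [0.635, 0.648, 0.295, -0.301]
contact_force: [1.4, 0.1, -1.3]
opening: 0.187
finger_force: 107.8
```

```bash
python3 - <<'E'
from h import *
plan([0.603,-.11,.245],tool(0.02))
for n in('scene','top','wrist'):
    c=cam(n,n+'16.png');hsv=cv2.cvtColor(c['image'],cv2.COLOR_RGB2HSV)
    m=cv2.inRange(hsv,(15,110,80),(26,255,255)); k,l,st,ce=cv2.connectedComponentsWithStats(m)
    print(n,[(s[4],np.round(e).tolist()) for s,e in zip(st[1:],ce[1:]) if s[4]>6])
E
```

```text
t 48.4 pos [ 0.6028 -0.11    0.2458] F [ 1.4  0.1 -1.3] open 0.187 ff 107.8
 turn first [ 0.   -0.87  0.  ]  then shift in new axes [0.     0.0002 0.0008]
scene [(np.int32(12), [304.0, 66.0]), (np.int32(746), [469.0, 170.0]), (np.int32(7), [481.0, 94.0]), (np.int32(29), [470.0, 118.0]), (np.int32(420), [441.0, 178.0]), (np.int32(21), [451.0, 166.0]), (np.int32(512), [53.0, 192.0]), (np.int32(20), [280.0, 168.0]), (np.int32(8), [48.0, 186.0]), (np.int32(8), [54.0, 193.0]), (np.int32(159), [318.0, 211.0]), (np.int32(7), [127.0, 211.0]), (np.int32(28), [127.0, 218.0]), (np.int32(10), [134.0, 216.0]), (np.int32(143), [59.0, 226.0]), (np.int32(1121), [161.0, 244.0]), (np.int32(188), [278.0, 229.0]), (np.int32(141), [421.0, 244.0]), (np.int32(12), [325.0, 221.0]), (np.int32(17), [418.0, 227.0]), (np.int32(78), [415.0, 240.0]), (np.int32(12), [507.0, 227.0]), (np.int32(17), [508.0, 231.0]), (np.int32(17), [500.0, 239.0]), (np.int32(31), [190.0, 246.0]), (np.int32(10), [124.0, 248.0]), (np.int32(87), [385.0, 250.0]), (np.int32(10), [493.0, 246.0]), (np.int32(10), [507.0, 248.0]), (np.int32(6
[... 2315 characters left out ...]
.0, 26.0]), (np.int32(9), [115.0, 40.0]), (np.int32(13), [112.0, 50.0]), (np.int32(136), [105.0, 68.0]), (np.int32(43), [111.0, 80.0]), (np.int32(9), [99.0, 86.0]), (np.int32(7), [117.0, 86.0]), (np.int32(41), [121.0, 94.0]), (np.int32(14), [502.0, 96.0]), (np.int32(24), [99.0, 124.0]), (np.int32(7), [103.0, 128.0]), (np.int32(35), [99.0, 173.0]), (np.int32(9), [477.0, 170.0]), (np.int32(185), [480.0, 201.0]), (np.int32(154), [458.0, 219.0]), (np.int32(11), [506.0, 207.0]), (np.int32(12), [493.0, 221.0]), (np.int32(8), [486.0, 226.0]), (np.int32(7), [499.0, 227.0]), (np.int32(19), [475.0, 237.0]), (np.int32(7), [486.0, 236.0]), (np.int32(129), [377.0, 268.0]), (np.int32(48), [160.0, 381.0])]
```

The force reading fell to the empty scoop's weight (1.3 N), so all the nuts are out. Levelling and carrying the scoop back.

Call:
drive_tool --moves '[[[0,-0.15,0],[0,0,0],0],[[0,-0.15,0],[0,0,0],0],[[0,-0.15,0],[0,0,0],0],[[0,-0.15,0],[0,0,0],0],[[0,-0.15,0],[0,0,0],0]]'

```text
time: 49.18
eef_pos: [0.6029, -0.1099, 0.2464]
tcp_rot: [0.699, 0.713, 0.041, -0.041]
contact_force: [-0.5, -0.6, -2.0]
opening: 0.192
finger_force: 107.7
```

Call:
drive_tool --moves '[[[0,-0.12,0],[0,0,0],0],[[0,0,0],[0.03,0,0],0],[[0,0,0],[0.045,0,0],0],[[0,0,0],[0.038,0,0],0],[[0,0,0.17],[0,0,0],0]]'

```text
time: 49.8
eef_pos: [0.6, 0.006, 0.2457]
tcp_rot: [0.759, 0.652, 0.0, -0.001]
contact_force: [0.5, 0.1, -1.4]
opening: 0.192
finger_force: 107.6
```

Call:
drive_tool --moves '[[[0,0,0.17],[0,0,0],0],[[0,0,0.17],[0,0,0],0],[[0,0,0.17],[0,0,0],0],[[0,0,0.17],[0,0,0],0],[[0,0,0.17],[0,0,0],0]]'

```text
time: 50.42
eef_pos: [0.6004, 0.0033, 0.2457]
tcp_rot: [0.96, 0.279, 0.0, -0.001]
contact_force: [-1.1, -0.5, -1.2]
opening: 0.187
finger_force: 107.7
```

Call:
drive_tool --moves '[[[0,0,0.17],[0,0,0],0],[[0,0,0.17],[0,0,0],0],[[0,0,0.17],[0,0,0],0],[[0,0,0.17],[0,0,0],0],[[0,0,0],[0,0,0],0]]'

```text
time: 51.05
eef_pos: [0.6004, 0.0032, 0.2457]
tcp_rot: [0.999, -0.054, -0.0, -0.0]
contact_force: [0.4, -0.8, -1.6]
opening: 0.19
finger_force: 107.7
```

Call:
drive_tool --moves '[[[0,0,0],[0,0,0],0],[[0,0,0],[0,0,0],0]]'

```text
time: 51.3
eef_pos: [0.6005, 0.003, 0.2456]
tcp_rot: [0.999, -0.054, 0.0, -0.0]
contact_force: [-0.1, 0.2, -1.2]
opening: 0.19
finger_force: 107.7
```

```bash
python3 - <<'E'
from h import *
plan([0.60,.003,.0365],tool(-1.68))
a=cam('top','t17.png');c=cam('wrist','w17.png')
a=cv2.imread('pics/t17.png')[80:260,120:360];b=cv2.imread('pics/w17.png')
cv2.imwrite('pics/p17.png',np.hstack([cv2.resize(a,(480,360),interpolation=cv2.INTER_CUBIC),cv2.resize(b,(320,240)).copy() if 0 else cv2.copyMakeBorder(cv2.resize(b,(320,240)),0,120,0,0,0)]))
E
```

```text
t 51.3 pos [0.6005 0.003  0.2456] F [-0.1  0.2 -1.2] open 0.19 ff 107.7
 turn first [-0.    -0.     0.001]  then shift in new axes [-5.000e-04  1.000e-04  2.091e-01]
```

View pics/p17.png

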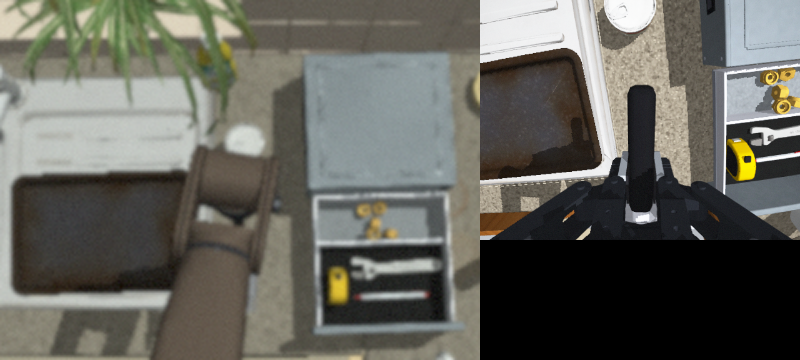

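All nuts appear in the trough (about 358–395, 205–235) and the tools in the tray. Setting the scoop down.

Call:
drive_tool --moves '[[[0,0,0],[0,0,0.05],0],[[0,0,0],[0,0,0.06],0],[[0,0,0],[0,0,0.055],0],[[0,0,0],[0,0,0.03],0],[[0,0,0],[0,0,0.01],0]]'

```text
time: 52.02
eef_pos: [0.5989, 0.0032, 0.038]
tcp_rot: [0.999, -0.054, -0.002, -0.0]
contact_force: [-0.1, 0.4, -0.6]
opening: 0.187
finger_force: 107.7
```

Call:
drive_tool --moves '[[[0,0,0],[0,0,0],0],[[0,0,0],[0,0,0.002],0],[[0,0,0],[0,0,0],0],[[0,0,0],[0,0,0],0]]'

```text
time: 52.52
eef_pos: [0.6012, 0.0029, 0.0397]
tcp_rot: [0.999, -0.055, 0.001, 0.0]
contact_force: [0.4, -0.6, -1.9]
opening: 0.19
finger_force: 107.7
```

```bash
python3 - <<'E'
from h import *
plan([0.60,.003,.0358],tool(-1.68))
E
```

```text
t 52.52 pos [0.6012 0.0029 0.0397] F [ 0.4 -0.6 -1.9] open 0.19 ff 107.7
 turn first [ 0.    -0.002  0.   ]  then shift in new axes [-0.0012 -0.      0.0039]
```

Lower until the force shows contact, then release.

Call:
drive_tool --moves '[[[0,0,0],[0,0,0.002],0],[[0,0,0],[0,0,0.001],0],[[0,0,0],[0,0,0],0],[[0,0,0],[0,0,0],0]]'

```text
time: 53.02
eef_pos: [0.6006, 0.0029, 0.0359]
tcp_rot: [0.999, -0.055, 0.0, 0.0]
contact_force: [-0.2, 0.1, 2.0]
opening: 0.186
finger_force: 108.3
```

Call:
drive_tool --moves '[[[0,0,0],[0,0,0],0.035],[[0,0,0],[0,0,0],0.035],[[0,0,0],[0,0,0],0.035],[[0,0,0],[0,0,-0.04],0.035],[[0,0,0],[0,0,-0.06],0.035]]'

```text
time: 53.65
eef_pos: [0.5986, 0.0032, 0.1339]
tcp_rot: [0.999, -0.055, -0.003, -0.0]
contact_force: [1.4, 0.2, 0.0]
opening: 0.414
finger_force: 0.0
```

Call:
drive_tool --moves '[[[0,0,0],[0,0,-0.06],0.035],[[0,0,0],[0,0,-0.05],0],[[0,0,0],[0,0,0],0],[[0,0,0],[0,0,0],0],[[0,0,0],[0,0,0],0]]'

```text
time: 54.28
eef_pos: [0.5994, 0.0031, 0.243]
tcp_rot: [0.999, -0.055, -0.002, -0.0]
contact_force: [0.6, -0.4, 1.0]
opening: -0.002
finger_force: 0.0
```

```bash
python3 - <<'E'
from h import *
c=cam('wrist','w18.png');plan([0.35,-.25,.2],tool(0.02))
hsv=cv2.cvtColor(c['image'],cv2.COLOR_RGB2HSV);m=cv2.inRange(hsv,(15,110,80),(26,255,255)); k,l,st,ce=cv2.connectedComponentsWithStats(m)
for s,e in zip(st[1:],ce[1:]):
    if s[4]>15 and e[0]>380: print(s[4],np.round(e),np.round(onz(c,[e],.035),3))
E
```

```text
t 54.33 pos [0.5995 0.0031 0.2431] F [ 0.4  0.1 -0.8] open -0.001 ff 0.0
 turn first [-0.004  0.003 -1.7  ]  then shift in new axes [-0.248  -0.2545  0.0431]
1065 [477. 119.] [[ 0.63  -0.239  0.035]]
1375 [487. 158.] [[ 0.585 -0.255  0.035]]
1091 [417. 248.] [[ 0.481 -0.181  0.035]]
54 [425. 255.] [[ 0.47  -0.192  0.035]]
```

Call:
drive_tool --moves '[[[0,0,-0.17],[0,0,0],0],[[0,0,-0.17],[0,0,0],0],[[0,0,-0.17],[0,0,0],0],[[0,0,-0.17],[0,0,0],0],[[0,0,-0.17],[0,0,0],0]]'

```text
time: 54.95
eef_pos: [0.5999, 0.003, 0.2438]
tcp_rot: [0.931, 0.365, -0.001, -0.001]
contact_force: [0.4, -0.3, 0.2]
opening: 0.001
finger_force: 0.0
```

Call:
drive_tool --moves '[[[0,0,-0.17],[0,0,0],0],[[0,0,-0.17],[0,0,0],0],[[0,0,-0.17],[0,0,0],0],[[0,0,-0.17],[0,0,0],0],[[0,0,-0.17],[0,0,0],0]]'

```text
time: 55.58
eef_pos: [0.5999, 0.003, 0.2437]
tcp_rot: [0.698, 0.716, -0.001, -0.001]
contact_force: [0.3, 0.6, 0.4]
opening: 0.002
finger_force: 0.0
```

Call:
drive_tool --moves '[[[0,0,0],[-0.05,-0.04,0],0],[[0,0,0],[-0.05,-0.045,0],0],[[0,0,0],[-0.05,-0.04,0],0],[[0,0,0],[-0.05,-0.045,0],0],[[0,0,0],[-0.05,-0.04,0],0]]'

```text
time: 56.2
eef_pos: [0.4027, -0.2411, 0.2443]
tcp_rot: [0.7, 0.714, -0.0, -0.001]
contact_force: [0.1, -0.9, 0.2]
opening: -0.003
finger_force: 0.0
```

Call:
drive_tool --moves '[[[0,0,0],[-0.008,-0.04,0],0],[[0,0,0],[0,0,0],0],[[0,0,0],[0,0,0],0],[[0,0,0],[0,0,0],0]]'

```text
time: 56.7
eef_pos: [0.3655, -0.2487, 0.2453]
tcp_rot: [0.699, 0.715, 0.0, -0.0]
contact_force: [0.6, -0.6, 0.1]
opening: -0.001
finger_force: 0.0
```

```bash
python3 - <<'E'
from h import *
c=cam('wrist','w19.png');plan([0.355,-.255,.085],tool(0.02))
im=c['image'].astype(int)
for v in (100,150,200):
    d=np.abs(np.diff(im[v].sum(1)));e=[u for u in range(256,420) if d[u]>40];print(v,[(u,*np.round(onz(c,[(u,v)],.108),3)[0,:2]) for u in e[:14]])
E
```

```text
t 56.75 pos [ 0.3655 -0.2486  0.2454] F [0.2 0.  0.5] open -0.002 ff 0.0
 turn first [-0.    -0.     0.002]  then shift in new axes [-0.0061 -0.0107  0.1604]
100 [(256, np.float64(0.362), np.float64(-0.175)), (285, np.float64(0.386), np.float64(-0.174)), (297, np.float64(0.396), np.float64(-0.174)), (298, np.float64(0.396), np.float64(-0.174)), (299, np.float64(0.397), np.float64(-0.174)), (300, np.float64(0.398), np.float64(-0.174)), (313, np.float64(0.409), np.float64(-0.174)), (314, np.float64(0.409), np.float64(-0.174)), (340, np.float64(0.43), np.float64(-0.173)), (401, np.float64(0.481), np.float64(-0.171)), (402, np.float64(0.482), np.float64(-0.171))]
150 [(285, np.float64(0.388), np.float64(-0.215)), (295, np.float64(0.396), np.float64(-0.215)), (296, np.float64(0.397), np.float64(-0.215)), (297, np.float64(0.398), np.float64(-0.215)), (298, np.float64(0.399), np.float64(-0.215)), (310, np.float64(0.409), np.float64(-0.214)), (311, np.float64(0.41), np.float64(-0.214)), (343, np.float64(0.437), np.float64(-0.214)), (344, np.float64(0.438), np.float64(-0.214)), (345, np.float
[... 156 characters left out ...]
64(-0.213)), (352, np.float64(0.445), np.float64(-0.213))]
200 [(256, np.float64(0.364), np.float64(-0.26)), (284, np.float64(0.389), np.float64(-0.26)), (293, np.float64(0.397), np.float64(-0.259)), (294, np.float64(0.398), np.float64(-0.259)), (295, np.float64(0.399), np.float64(-0.259)), (296, np.float64(0.4), np.float64(-0.259)), (307, np.float64(0.41), np.float64(-0.259)), (308, np.float64(0.41), np.float64(-0.259)), (309, np.float64(0.411), np.float64(-0.259)), (338, np.float64(0.437), np.float64(-0.259)), (339, np.float64(0.438), np.float64(-0.258)), (340, np.float64(0.439), np.float64(-0.258)), (341, np.float64(0.44), np.float64(-0.258)), (343, np.float64(0.442), np.float64(-0.258))]
```

Call:
drive_tool --moves '[[[0,0,0],[-0.006,-0.011,0],0],[[0,0,0],[0,0,0.05],0],[[0,0,0],[0,0,0.06],0],[[0,0,0],[0,0,0.05],0],[[0,0,0],[0,0,0],0]]'

```text
time: 57.38
eef_pos: [0.3513, -0.2527, 0.0818]
tcp_rot: [0.7, 0.714, 0.0, -0.005]
contact_force: [0.3, -0.7, 0.3]
opening: -0.0
finger_force: 0.0
```

Call:
drive_tool --moves '[[[0,0,0],[0,0.008,0],0],[[0,0,0],[0,0.008,0],0],[[0,0,0],[0,0.01,0],0],[[0,0,0],[0,0.014,0],0],[[0,0,0],[0,0.018,0],0]]'

```text
time: 58.0
eef_pos: [0.4138, -0.255, 0.0871]
tcp_rot: [0.7, 0.714, 0.0, 0.002]
contact_force: [-1.6, -0.0, 5.3]
opening: 0.004
finger_force: 2.6
```

Call:
drive_tool --moves '[[[0,0,0],[0,0.02,0],0],[[0,0,0],[0,0.02,0],0],[[0,0,0],[0,0.02,0],0],[[0,0,0],[0,0.02,0],0],[[0,0,0],[0,0.02,0],0]]'

```text
time: 58.62
eef_pos: [0.5145, -0.2527, 0.0871]
tcp_rot: [0.7, 0.714, 0.0, 0.002]
contact_force: [-0.7, -1.1, 4.6]
opening: 0.0
finger_force: 2.7
```

Call:
drive_tool --moves '[[[0,0,0],[0,0.02,0],0],[[0,0,0],[0,0.018,0],0],[[0,0,0],[0,0.015,0],0],[[0,0,0],[0,0.012,0],0],[[0,0,0],[0,0.01,0],0]]'

```text
time: 59.25
eef_pos: [0.5884, -0.251, 0.087]
tcp_rot: [0.7, 0.714, -0.0, 0.001]
contact_force: [-2.9, -0.3, 7.6]
opening: -0.007
finger_force: 4.1
```

Call:
drive_tool --moves '[[[0,0,0],[0,0.008,0],0],[[0,0,0],[0,0.006,0],0],[[0,0,0],[0,0,0],0],[[0,0,0],[0,0,0],0]]'

```text
time: 59.75
eef_pos: [0.6023, -0.2507, 0.087]
tcp_rot: [0.7, 0.714, 0.0, 0.001]
contact_force: [-1.6, -0.6, 7.0]
opening: -0.001
finger_force: 3.3
```

Call:
drive_tool --moves '[[[0,0,0],[0,0.006,0],0],[[0,0,0],[0,0.006,0],0],[[0,0,0],[0,0,0],0]]'

```text
time: 60.12
eef_pos: [0.6143, -0.2504, 0.087]
tcp_rot: [0.7, 0.714, 0.0, 0.001]
contact_force: [-2.4, -1.3, 6.9]
opening: -0.001
finger_force: 3.5
```

Call:
drive_tool --moves '[[[0,0,0],[0,0.003,0],0],[[0,0,0],[0,0,0],0]]'

```text
time: 60.38
eef_pos: [0.6171, -0.2504, 0.0871]
tcp_rot: [0.7, 0.714, 0.0, 0.001]
contact_force: [-1.9, 0.7, 6.6]
opening: 0.001
finger_force: 3.5
```

Call:
drive_tool --moves '[[[0,0,0],[0,0.003,0],0],[[0,0,0],[0,0,0],0]]'

```text
time: 60.62
eef_pos: [0.62, -0.2503, 0.0871]
tcp_rot: [0.7, 0.714, 0.0, 0.001]
contact_force: [-3.1, 0.1, 6.4]
opening: -0.001
finger_force: 3.5
```

Call:
drive_tool --moves '[[[0,0,0],[0,0.002,0],0],[[0,0,0],[0,0,0],0]]'

```text
time: 60.88
eef_pos: [0.6219, -0.2503, 0.087]
tcp_rot: [0.7, 0.714, -0.0, 0.001]
contact_force: [-3.1, -0.4, 6.9]
opening: 0.001
finger_force: 3.7
```

Call:
drive_tool --moves '[[[0,0,0],[0,0.002,0],0],[[0,0,0],[0,0,0],0]]'

```text
time: 61.12
eef_pos: [0.6239, -0.2502, 0.087]
tcp_rot: [0.7, 0.714, -0.0, 0.001]
contact_force: [-3.0, -0.6, 6.5]
opening: -0.0
finger_force: 3.8
```

Call:
drive_tool --moves '[[[0,0,0],[0,0.002,0],0],[[0,0,0],[0,0,0],0]]'

```text
time: 61.38
eef_pos: [0.6259, -0.2502, 0.087]
tcp_rot: [0.7, 0.714, -0.0, 0.001]
contact_force: [-2.4, 0.1, 6.4]
opening: 0.002
finger_force: 3.8
```

```bash
python3 - <<'E'
from h import *
plan([0.6219,-.25,.087],tool(0.02))
c=cam('wrist','w20.png');im=c['image'].astype(int)
for v in (100,150):
    d=np.abs(np.diff(im[v].sum(1)));e=[u for u in range(256,420) if d[u]>30];print(v,[(u,*np.round(onz(c,[(u,v)],.108),3)[0,:2]) for u in e[:16]])
E
```

```text
t 61.38 pos [ 0.6259 -0.2502  0.087 ] F [-2.4  0.1  6.4] open 0.002 ff 3.8
 turn first [0.001 0.001 0.   ]  then shift in new axes [ 0.0003 -0.004   0.    ]
100 [(279, np.float64(0.631), np.float64(-0.173)), (280, np.float64(0.631), np.float64(-0.173)), (299, np.float64(0.637), np.float64(-0.172)), (300, np.float64(0.638), np.float64(-0.172)), (301, np.float64(0.638), np.float64(-0.172)), (302, np.float64(0.638), np.float64(-0.172)), (305, np.float64(0.639), np.float64(-0.172)), (307, np.float64(0.64), np.float64(-0.172)), (340, np.float64(0.651), np.float64(-0.172)), (341, np.float64(0.651), np.float64(-0.172)), (360, np.float64(0.657), np.float64(-0.172)), (361, np.float64(0.657), np.float64(-0.172)), (364, np.float64(0.658), np.float64(-0.172)), (365, np.float64(0.659), np.float64(-0.172)), (366, np.float64(0.659), np.float64(-0.172)), (367, np.float64(0.659), np.float64(-0.172))]
150 [(274, np.float64(0.63), np.float64(-0.189)), (278, np.float64(0.631), np.float64(-0.189)), (298, np.float64(0.638), np.float64(-0.189)), (299, np.float64(0.638), np.float64(-0.189)), (300, np.float64(0.639), np.float64(-0.189)), (303, np.float64(0.64), np.float64(-0.189)), (336, np.float64(0.651), np.float64(-0.188)), (337, np.float64(0.651), np.float64(-0.188)), (338, np.float64(0.651), np.float64(-0.188)), (356, np.float64(0.658), np.float64(-0.188)), (359, np.float64(0.659), np.float64(-0.188)), (360, np.float64(0.659), np.float64(-0.188)), (361, np.float64(0.659), np.float64(-0.188)), (362, np.float64(0.66), np.float64(-0.188)), (363, np.float64(0.66), np.float64(-0.188)), (364, np.float64(0.66), np.float64(-0.188))]
```

The front is about flush with shut (gap 8 mm). Pressing on to the stop.

Call:
drive_tool --moves '[[[0,0,0],[0,0.002,0],0],[[0,0,0],[0,0,0],0]]'

```text
time: 61.68
eef_pos: [0.6277, -0.2501, 0.0871]
tcp_rot: [0.7, 0.714, -0.0, 0.0]
contact_force: [-3.8, -0.1, 8.1]
opening: 0.0
finger_force: 4.2
```

Call:
drive_tool --moves '[[[0,0,0],[0,0.002,0],0],[[0,0,0],[0,0,0],0]]'

```text
time: 61.92
eef_pos: [0.6295, -0.2501, 0.0871]
tcp_rot: [0.7, 0.714, -0.0, 0.0]
contact_force: [-4.0, 0.8, 7.8]
opening: 0.002
finger_force: 4.6
```

Call:
drive_tool --moves '[[[0,0,0],[0,0.0015,0],0],[[0,0,0],[0,0,0],0]]'

```text
time: 62.18
eef_pos: [0.6301, -0.2501, 0.0871]
tcp_rot: [0.7, 0.714, -0.001, -0.001]
contact_force: [-8.5, -0.0, 9.6]
opening: 0.001
finger_force: 7.1
```

```bash
python3 - <<'E'
from h import *
plan([0.6219,-.25,.087],tool(0.02))
c=cam('wrist','w21.png');im=c['image'].astype(int)
for v in (100,150):
    d=np.abs(np.diff(im[v].sum(1)));e=[u for u in range(285,420) if d[u]>40];print(v,[(u,*np.round(onz(c,[(u,v)],.108),4)[0,:1]) for u in e[:16]])
E
```

```text
t 62.17 pos [ 0.6301 -0.2501  0.0871] F [-8.5 -0.   9.6] open 0.001 ff 7.1
 turn first [-0.003  0.     0.001]  then shift in new axes [ 0.0003 -0.0082  0.0001]
100 [(300, np.float64(0.6419)), (301, np.float64(0.6423)), (340, np.float64(0.6548)), (341, np.float64(0.6552)), (348, np.float64(0.6574)), (351, np.float64(0.6584)), (352, np.float64(0.6587)), (353, np.float64(0.6591)), (355, np.float64(0.6597)), (409, np.float64(0.6775)), (410, np.float64(0.6779)), (411, np.float64(0.6782)), (412, np.float64(0.6785)), (413, np.float64(0.6789))]
150 [(298, np.float64(0.6423)), (299, np.float64(0.6426)), (300, np.float64(0.6429)), (336, np.float64(0.6551)), (337, np.float64(0.6554)), (338, np.float64(0.6557)), (344, np.float64(0.6578)), (347, np.float64(0.6588)), (348, np.float64(0.6591)), (349, np.float64(0.6595)), (350, np.float64(0.6598)), (351, np.float64(0.6602)), (401, np.float64(0.6774)), (402, np.float64(0.6777)), (404, np.float64(0.6784)), (405, np.float64(0.6788))]
```

At the stop (gap 3–4 mm, force risen to 8.5 N). Retreat and check.

Call:
drive_tool --moves '[[[0,0,0],[0,-0.02,0],0],[[0,0,0],[0,-0.05,0],0],[[0,0,0],[0,-0.04,-0.03],0],[[0,0,0],[0,0,-0.06],0],[[0,0,0],[0,0,-0.06],0]]'

```text
time: 62.85
eef_pos: [0.5197, -0.2513, 0.2358]
tcp_rot: [0.7, 0.714, -0.0, -0.001]
contact_force: [1.1, -0.5, 0.4]
opening: -0.004
finger_force: 0.0
```

Call:
drive_tool --moves '[[[0,0,0],[0,0,0],0],[[0,0,0],[0,0,0],0],[[0,0,0],[0,0,0],0],[[0,0,0],[0,0,0],0]]'

```text
time: 63.35
eef_pos: [0.5198, -0.2515, 0.2334]
tcp_rot: [0.7, 0.714, -0.0, -0.002]
contact_force: [-0.3, 0.2, -0.2]
opening: -0.001
finger_force: 0.0
```

```bash
python3 - <<'E'
from h import *
plan([0.5,0,.25],tool(0.02))
c=cam('wrist','w22.png');im=c['image'].astype(int)
for v in (100,150):
    d=np.abs(np.diff(im[v].sum(1)));e=[u for u in range(285,460) if d[u]>40];print(v,[(u,*np.round(onz(c,[(u,v)],.108),4)[0,:1]) for u in e[:20]])
c=cam('top','t22.png');b=cv2.imread('pics/top0.png');d=cv2.absdiff(cv2.imread('pics/t22.png'),b).max(2)
print('diff tin',d[140:165,228:256].mean(),'scoop',d[172:240,222:256].mean(),'jar',d[203:214,368:380].mean(),'case',d[105:182,272:347].mean())
E
```

```text
t 63.35 pos [ 0.5198 -0.2515  0.2334] F [-0.3  0.2 -0.2] open -0.001 ff 0.0
 turn first [-0.003 -0.002  0.   ]  then shift in new axes [ 0.2518 -0.0148 -0.0166]
100 [(334, np.float64(0.5768)), (406, np.float64(0.6336)), (407, np.float64(0.6344)), (408, np.float64(0.6352)), (409, np.float64(0.636)), (410, np.float64(0.6368)), (411, np.float64(0.6376)), (422, np.float64(0.6465)), (423, np.float64(0.6473)), (424, np.float64(0.6481)), (436, np.float64(0.6579)), (437, np.float64(0.6588)), (438, np.float64(0.6596)), (459, np.float64(0.677))]
150 [(326, np.float64(0.5738)), (329, np.float64(0.5763)), (330, np.float64(0.5771)), (362, np.float64(0.6032)), (363, np.float64(0.604)), (400, np.float64(0.6347)), (401, np.float64(0.6355)), (402, np.float64(0.6364)), (403, np.float64(0.6372)), (404, np.float64(0.6381)), (416, np.float64(0.6482)), (417, np.float64(0.649)), (424, np.float64(0.655)), (425, np.float64(0.6558)), (426, np.float64(0.6567)), (428, np.float64(0.6584)), (429, np.float64(0.6592)), (430, np.float64(0.6601)), (451, np.float64(0.6782)), (452, np.float64(0.6791))]
diff tin 7.247142857142857 scoop 17.825259515570934 jar 5.340909090909091 case 7.146493506493506
```

```bash
python3 -c "
from h import *
print(ctrl.sign_off())"
```

```text
the job is handed in; nothing more can be done
None
```

The job is handed in: the spanner, pen and tape measure are in the front tray, the five nuts are in the trough, the drawer reads shut and stayed shut when let go, the empty scoop is back level on the worktop, and the tin and jar look unmoved.

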